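# Blow-dry a batch of camshaft bearing caps

## Task

Get the washed camshaft bearing caps into the air blow-off: first turn the valve collar back to its red mark so that the air is shut, then dock the aluminium tub flat on the unit over both pegs, with every dark steel bearing cap on the bench lying in it in a single layer below the blue fill line. With the air still shut, put the blue lid fully home on the tub; only then turn the collar to the green mark for full blow, and leave the other things on the bench where they are.

Things in the scene. Friction and masses are not known exactly. Their poses are not given: they have to be found in the camera images.
- unit: blow-off unit: grey casting fixed to the bench (its place varies). Origin on the bench under the centre of the docking plate, z up. Plate 220 (x) x 180 (y), top 20 above the bench, air outlet in the middle, two upright brass pegs at x = +88 and -88, y = 0: 11 in diameter, 16 high, tapered over the top 7. The air valve stands on it at x = 0, y = -155
- collar_mid (a point): centre of the valve collar, on its upright axis, half-way up (64 above the bench): black knurled ring 52 in diameter, 48 to 80 above the bench, white pointer at its foot over a black dial flange 92 in diameter (top at 32), white line on its top. It turns round a fixed steel barrel, 38 in diameter, whose top is 106 above the bench
- collar (a joint): angle of the valve collar, rad; grows anticlockwise seen from above. Three spring detents, each with a colour mark on the dial: 0 = red, air shut; 0.7 = yellow, half; 1.4 = green, full blow. Let go within about 0.25 rad of a mark it clicks home by itself; up to about 0.12 N m turns it past a detent; it stops just beyond red and green
- tub_mid (a point): centre of the drying tub, half-way up (26.5 above its underside): open perforated aluminium box, outside 146 (x) x 158 (y) x 53 high, inside 140 x 152 x 50 deep, walls and floor 3 thick, about 380 g. Blue fill line inside, 34.5 above the floor. Docked, its underside lies on the docking plate; it fits either way round
- tub_web (a point): middle of the tub's red lifting web (19 above the tub's underside; axes as tub_mid): 12 thick, along x through the whole tub, 32 high above the tub's floor, its top 18 below the rim; it parts the tub in two bays 140 (x) x 70 (y). It is the grip for lifting the tub
- tub_hole (a point): centre of one of the tub's two peg holes, at the underside: each goes through an ear 30 (x) x 50 (y) x 6 thick, flush with the underside at the tub's x ends; holes 15.5 in diameter at x = +88 (this one) and x = -88, y = 0 from the tub's middle
- lid_mid (a point): centre of the lid, half-way up (26.5 above its underside): blue plate 156 (x) x 168 (y) x 5, its top 19 above the underside; below it a plug 14 deep, 135 x 147 (lowest 6 mm only 128 x 140), fits the tub's mouth until the plate lies on the rim: then its underside is 39 above the tub's. About 250 g, starts plug down, fits either way round
- lid_grip (a point): middle of the lid's black bar handle, 45 above the lid's underside: along x, 84 long, 18 wide (y), 16 high, on two posts (open below between them)
- cap1_mid (a point): middle of bearing cap 1 (may be absent; all alike): dark steel block, 60 long (x) x 22 wide (y) x 30 high (z), 140 g; the point is its centre, 15 above its underside. Its top 12 mm is a central hump 34 long; the shoulders beside it are 18 high; a half-round arch 24 wide, 12 high runs across the underside. Starts on the bench, arch down
- cap2_mid (a point): middle of bearing cap 2 (may be absent; all alike): dark steel block, 60 long (x) x 22 wide (y) x 30 high (z), 140 g; the point is its centre, 15 above its underside. Its top 12 mm is a central hump 34 long; the shoulders beside it are 18 high; a half-round arch 24 wide, 12 high runs across the underside. Starts on the bench, arch down
- cap3_mid (a point): middle of bearing cap 3 (may be absent; all alike): dark steel block, 60 long (x) x 22 wide (y) x 30 high (z), 140 g; the point is its centre, 15 above its underside. Its top 12 mm is a central hump 34 long; the shoulders beside it are 18 high; a half-round arch 24 wide, 12 high runs across the underside. Starts on the bench, arch down
- cap4_mid (a point): middle of bearing cap 4 (may be absent; all alike): dark steel block, 60 long (x) x 22 wide (y) x 30 high (z), 140 g; the point is its centre, 15 above its underside. Its top 12 mm is a central hump 34 long; the shoulders beside it are 18 high; a half-round arch 24 wide, 12 high runs across the underside. Starts on the bench, arch down
- socket: bystander: steel socket, 28 in diameter, 38 high, standing; leave alone (origin under its centre)
- sprocket: bystander: dark steel cam sprocket lying flat, 103 in diameter, 30 high; leave alone (origin under its centre)
- feeler: bystander: closed yellow feeler gauge set with steel blades fanned out, 105 x 16 x 12 high; leave alone (origin under its centre)
- oilbottle: bystander: oil bottle, 66 in diameter, 180 high; leave alone (origin under its centre)
- wrench: bystander: wrench lying flat; leave alone (origin under its centre)
- driver: bystander: screwdriver lying flat; leave alone (origin under its centre)
Mind the look-alikes: they are no part of the job. What is shaped like the part that bears cap2_mid but orange is not meant. What is shaped like the part that bears cap3_mid but orange is not meant.

How it is judged:
On the way, in this order (a step that is already met when the one before it is completed fails the run):
1. the collar is turned back to the red mark (air shut) (value of joint collar between -0.12 and 0.12 rad), for 0.3 s.
2. with the air shut, the tub is seated on both pegs and every cap lies in it below the fill line (all of step 1 and x of tub_mid in the frame of unit between -0.005 and 0.005 m and y of tub_mid in the frame of unit between -0.005 and 0.005 m and z of tub_mid in the frame of unit between 0.043 and 0.0495 m and angle between the x axis of tub_mid and the x axis of unit, either way round below 0.08 rad and angle between tub_mid's own z axis and vertical below 0.04 rad and x of cap1_mid in the frame of tub_mid between -0.066 and 0.066 m and y of cap1_mid in the frame of tub_mid between -0.072 and 0.072 m and z of cap1_mid in the frame of tub_mid between -0.025 and 0 m and x of cap2_mid in the frame of tub_mid between -0.066 and 0.066 m and y of cap2_mid in the frame of tub_mid between -0.072 and 0.072 m and z of cap2_mid in the frame of tub_mid between -0.025 and 0 m and x of cap3_mid in the frame of tub_mid between -0.066 and 0.066 m and y of cap3_mid in the frame of tub_mid between -0.072 and 0.072 m and z of cap3_mid in the frame of tub_mid between -0.025 and 0 m and x of cap4_mid in the frame of tub_mid between -0.066 and 0.066 m and y of cap4_mid in the frame of tub_mid between -0.072 and 0.072 m and z of cap4_mid in the frame of tub_mid between -0.025 and 0 m), for 0.3 s.
3. with the air still shut, the lid is fully home on the docked tub (all of step 2 and x of lid_mid in the frame of tub_mid between -0.007 and 0.007 m and y of lid_mid in the frame of tub_mid between -0.007 and 0.007 m and z of lid_mid in the frame of tub_mid between 0.035 and 0.0415 m and angle between the x axis of lid_mid and the x axis of tub_mid, either way round below 0.08 rad and angle between the z axis of lid_mid and the z axis of tub_mid, either way round below 0.04 rad and angle between lid_mid's own z axis and vertical below 0.3 rad), for 0.3 s.
4. the collar is turned to the green mark (full blow) (value of joint collar between 1.28 and 1.52 rad and x of lid_mid in the frame of tub_mid between -0.007 and 0.007 m and y of lid_mid in the frame of tub_mid between -0.007 and 0.007 m and z of lid_mid in the frame of tub_mid between 0.035 and 0.0415 m and angle between the x axis of lid_mid and the x axis of tub_mid, either way round below 0.08 rad and angle between the z axis of lid_mid and the z axis of tub_mid, either way round below 0.04 rad and angle between lid_mid's own z axis and vertical below 0.3 rad), for 0.3 s.
At the end, for the whole second after the job is handed in: Collar within 0.12 rad of the green mark; tub flat on the docking plate within 5 mm and 0.08 rad over both pegs; every cap present lying in the tub, its centre no higher than the tub's half-height; lid home on the rim within 2.5 mm of height, 7 mm sideways and 0.08 rad (all of step 4 and x of tub_mid in the frame of unit between -0.005 and 0.005 m and y of tub_mid in the frame of unit between -0.005 and 0.005 m and z of tub_mid in the frame of unit between 0.043 and 0.0495 m and angle between the x axis of tub_mid and the x axis of unit, either way round below 0.08 rad and angle between tub_mid's own z axis and vertical below 0.04 rad and x of cap1_mid in the frame of tub_mid between -0.066 and 0.066 m and y of cap1_mid in the frame of tub_mid between -0.072 and 0.072 m and z of cap1_mid in the frame of tub_mid between -0.025 and 0 m and x of cap2_mid in the frame of tub_mid between -0.066 and 0.066 m and y of cap2_mid in the frame of tub_mid between -0.072 and 0.072 m and z of cap2_mid in the frame of tub_mid between -0.025 and 0 m and x of cap3_mid in the frame of tub_mid between -0.066 and 0.066 m and y of cap3_mid in the frame of tub_mid between -0.072 and 0.072 m and z of cap3_mid in the frame of tub_mid between -0.025 and 0 m and x of cap4_mid in the frame of tub_mid between -0.066 and 0.066 m and y of cap4_mid in the frame of tub_mid between -0.072 and 0.072 m and z of cap4_mid in the frame of tub_mid between -0.025 and 0 m); the robot touches nothing.
It fails at once if a bystander is moved by more than 4 cm (distance of any of socket, sprocket, feeler, oilbottle, wrench, driver from where it was at the start of the episode above 0.04 m).
Of cap1, cap2, cap3, cap4 only 2 to 4 are there at a start; the rules pass over those that are not, and their reading is None.
At some moment in a run one of cap1, cap2, cap3, cap4, lid may be knocked a few centimetres aside while the robot is not near it.
Once in a run the grip may slacken for a moment while it holds something.
It also fails if it takes over 210 s, if anything falls off the work surface, if the arm or the gripper's body presses on something with over 40 N, if the wrist force passes 120 N, or if a joint passes its speed limit or range.

## Robot

A 6-joint arm with a two-finger parallel gripper is mounted at the origin on the work surface. World frame = base frame: x ahead of the robot, y to its left, z up, the work surface at z = 0. Lengths are in m, angles in rad, forces in N, time in s.
With the tool pointing down it reaches from about 0.375 to 0.975 m from the base axis. Payload 3.8 kg.
Tool frame: the origin (TCP) lies midway between the tips of the shut fingers; the grasp point (between the pads) lies 19 mm behind it; x points along the fingers, y is the direction in which the jaws open and shut, and the axes are right-handed (so a half turn about x gives the same grasp; the last joint's range is limited). The gripper opens to 85 mm and grips with 20 to 120 N. Pads are 22 mm wide; open, the fingers measure 114 mm over their backs; the gripper's body (76 mm by 85 mm) begins 54 mm behind the grasp point. The pads swing forward as they close: fully open they stand 13 mm farther back than shut.
Start: joints at [1.181, 0.264, 1.604, -0, 1.274, -0.037], TCP at [0.233, 0.633, 0.231] pointing down, gripper open.
Joint ranges: [-2.63, 2.63], [-0.94, 2.18], [0.31, 2.57], [-1.31, 4.45], [0, 2.66], [-2.55, 2.55]. Speed limits (rad/s): [2.57, 2.57, 3.14, 3.14, 3.14, 3.14].

## Interface

Orientations are given as a rotation vector (axis times angle).
In Python, from workcell import read_state, read_camera, get_calibration, finish_job gives the robot as it stands. The module is installed in compiled form; this text tells all that it offers.
- The arm moves only by the shell command python3 -m creep 'ROWS' [FORCE]. ROWS is JSON, a list of rows, each a list of 3 entries, a list of its own where there are three numbers: the closure in counts, from 0 (fully open) to 255 (shut), then the shift along the world's x, y, z in mm, then the turn about the world's z in rad. In form: [[hand, [tx, ty, tz], spin], ...]. A call has exactly 8 rows; each row shifts and turns the commanded pose from where the row before left it; what a row does not reach is not made up. A row lasts 1/12 s, in which the tool goes at most 41.7 mm and 7.16 degrees, less where a joint would pass 70% of its speed; a pose out of reach is approached as far as the arm can. A call is refused whole if a number of a shift passes 41.7 or a number of a turn 0.125, either way. A call with a gripper value outside its range is refused whole. The fingers move at their own pace and stop on an object; FORCE is the grip in N (left out, the last holds). Time passes only in rows, so rows that do not move let the fingers close, or fill a call up. It gives the time, the measured TCP pose, the force and the opening at its end, in the units of the state.
- read_state(): the state, without advancing time (a new reading comes with each control period).
- read_camera(name): name is "scene" or "side" or "wrist"; returns (picture, depth): 420x560x3 uint8, blue, green, red; 420x560 float32, m along the optical axis (not along the pixel's ray), 0 where there is no reading.
- get_calibration(name): a dict with "K" (3x3 intrinsics, pixels), "eye" and "orientation" of the camera in the world. Camera axes: x right, y down, z forward; pixel columns grow to the right and rows downward; lengths in m; the calibration is good to about 2 mm. A picture is of the moment at which its call begins: read the wrist's pose just before it. get_calibration takes no time and is no camera call; for the wrist camera it gives the pose at the moment of the call.
- finish_job(): hands the job in, once; it reports no verdict.
The state is a dict: "time": time; "q": joint angles; "joint_vel": joint speeds; "joint_torque": joint torques, N m; "tool_pos": TCP position; "tcp_rot": TCP orientation; "wrist_force": force on the tool from outside, world axes, zero at the start; "torque": the same for the moment, N m; "width": opening from 0.0 (shut) to 1.0 (fully open).
Only numpy, scipy, OpenCV 4.12 (cv2) and the standard library are available. Lean on these libraries where they do the work, as an engineer would, in place of code of your own. Each camera call takes 0.05 s, during which the arm holds its last target.

## Working session

There is one attempt and no reset: what is moved stays moved. The work goes in short steps, Python scripts to look and compute and a shell command to move; the robot and the scene stay as the last step left them, time stands still between calls to the robot, and variables do not carry over. Pictures are saved under pics/ and viewed, and the job is handed in when it is done.

```bash
ls; mkdir -p pics; cat > h.py <<'E'
import numpy as np, cv2
from workcell import read_state, read_camera, get_calibration
def snap(n,f):
    c=get_calibration(n); p,d=read_camera(n); cv2.imwrite('pics/'+f+'.png',p); np.savez('pics/'+f+'.npz',p=p,d=d,K=c['K'],eye=c['eye'],o=c['orientation']); return p,d,c
E
python3 - <<'E'
from h import *
print(read_state())
for n in ['scene','side','wrist']:
    p,d,c=snap(n,n+'0'); print(n,c)
E
```

```text
pics
{'time': 0.0, 'q': array([ 1.18109195e+00,  2.64770999e-01,  1.60536950e+00,  7.21689616e-07,
        1.27371277e+00, -3.69252204e-02]), 'joint_vel': array([ 0.00124681,  0.00126999, -0.00111184, -0.0011338 , -0.00155734,
        0.00104542]), 'joint_torque': array([ 9.44313615e-04, -5.15118706e+01, -3.67313719e+01,  1.34816801e-04,
        1.27241638e-02, -7.62197004e-06]), 'tool_pos': array([0.23295598, 0.63274556, 0.22995244]), 'tcp_rot': array([ 0.27508783,  1.55349298, -0.2785731 ]), 'wrist_force': array([ 0.56153617, -0.28862758,  0.4197151 ]), 'torque': array([0.05044956, 0.0181961 , 0.00910285]), 'width': 1.0009284693938327}
scene {'K': array([[439.57694945,   0.        , 277.70696879],
       [  0.        , 439.57694945, 210.06205364],
       [  0.        ,   0.        ,   1.        ]]), 'eye': array([0.9706611 , 0.28303797, 0.91653463]), 'orientation': array([-1.2950098, -2.4822488,  0.7185095])}
side {'K': array([[455.80277778,   0.        , 278.59910123],
       [  0.        , 455.80277778, 207.80829378],
       [  0.        ,   0.        ,   1.        ]]), 'eye': array([ 0.05754167, -0.74208386,  1.10332327]), 'orientation': array([-2.35154411,  0.73747671, -0.26009292])}
wrist {'K': array([[360.57192963,   0.        , 284.35558296],
       [  0.        , 360.57192963, 211.13381026],
       [  0.        ,   0.        ,   1.        ]]), 'eye': array([0.15583167, 0.66114801, 0.37220069]), 'orientation': array([2.34800897, 1.63735949, 0.26519294])}
```

View pics/scene0.png

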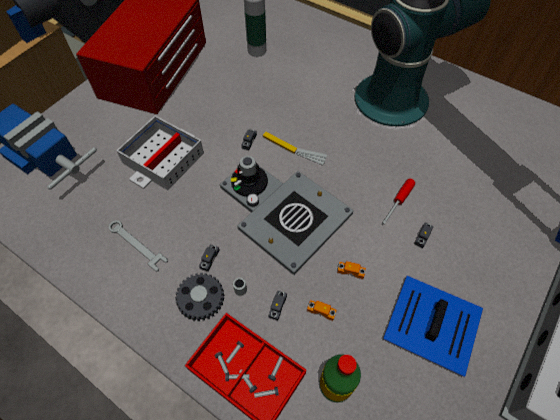

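View pics/side0.png

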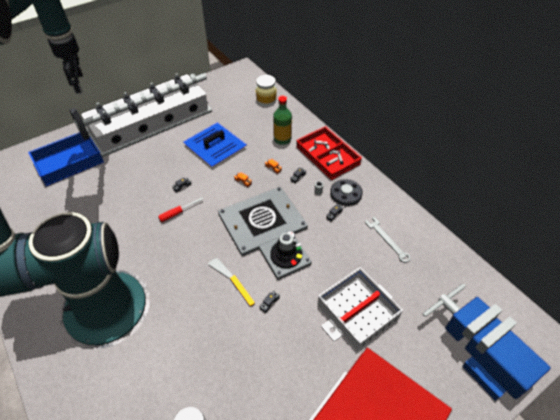

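View pics/wrist0.png

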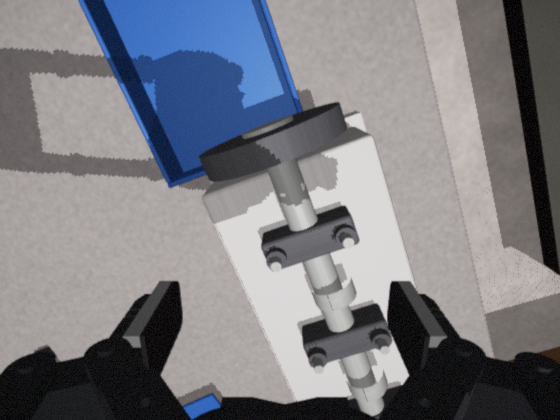

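The four dark caps are in scene at (249,138), (209,257), (278,305) and (424,235). The orange look-alikes are at (351,269) and (321,309), and the dark camshaft caps on the engine head are scenery. The tub is at (160,152), the lid at (434,323), and the valve at (247,178). Next I'll measure them.

```bash
cat >> h.py <<'E'
from scipy.spatial.transform import Rotation as R
def load(f): return np.load('pics/'+f+'.npz')
def cloud(z):
    d=z['d'];K=z['K'];v,u=np.mgrid[0:d.shape[0],0:d.shape[1]]
    c=np.stack([(u-K[0,2])/K[0,0]*d,(v-K[1,2])/K[1,1]*d,d],-1)
    w=c@R.from_rotvec(z['o']).as_matrix().T+z['eye']; w[d==0]=np.nan; return w
def ray(z,u,v,h):
    r=R.from_rotvec(z['o']).as_matrix()@np.array([(u-z['K'][0,2])/z['K'][0,0],(v-z['K'][1,2])/z['K'][1,1],1.]); e=z['eye']
    return e+r*(h-e[2])/r[2]
def proj(z,p):
    c=R.from_rotvec(z['o']).as_matrix().T@(np.asarray(p)-z['eye']); return z['K'][:2,:2]@(c[:2]/c[2])+z['K'][:2,2]
def rect(pts):
    r=cv2.minAreaRect((pts[:,:2]*1000).astype(np.float32)); b=cv2.boxPoints(r)
    e=b[1]-b[0]; f=b[2]-b[1]; L=e if np.linalg.norm(e)>np.linalg.norm(f) else f
    return np.round(r[0],1),np.round(sorted(r[1]),1),round(float(np.arctan2(L[1],L[0])),3)
E
python3 - <<'E'
from h import *
for cam in ['scene0','side0']:
    z=load(cam);w=cloud(z);p=z['p'].astype(int);hsv=cv2.cvtColor(z['p'],cv2.COLOR_BGR2HSV)
    zz=w[...,2]
    print(cam,'bench z',np.nanmedian(zz))
    # cluster above-bench points
    m=((zz>0.008)&(zz<0.2)&(w[...,0]>0.1)&(w[...,0]<1.1)&(abs(w[...,1])<.7)).astype(np.uint8)
    n,l,s,c=cv2.connectedComponentsWithStats(m,connectivity=4)
    for i in range(1,n):
        if 40<s[i,4]<9000:
            P=w[l==i]; print(np.round(c[i]),s[i,4],rect(P),'zmax',np.round(np.nanpercentile(P[:,2],98),3),'col',np.median(p[l==i],0))
E
```

```text
scene0 bench z -0.00039116286584645055
[ 43. 148.] 3295 (array([ 721.5, -600.7]), array([150.4, 198.5]), -1.569) zmax 0.126 col [74. 58. 32.]
[160. 151.] 2393 (array([ 543.3, -395.4]), array([149.7, 163.3]), -1.545) zmax 0.054 col [59. 58. 60.]
[248. 139.] 183 (array([ 368.4, -241.1]), array([22.6, 62.7]), 0.256) zmax 0.032 col [60. 57. 56.]
[281. 143.] 200 (array([ 327.3, -161.4]), array([ 19.1, 120. ]), 1.565) zmax 0.014 col [  0. 147. 178.]
[285. 213.] 7950 (array([498.4, -54.7]), array([221.3, 298.7]), 1.437) zmax 0.098 col [110. 110. 105.]
[402. 195.] 337 (array([320.7, 180.7]), array([ 24.7, 151.8]), -0.004) zmax 0.027 col [  0.   2. 142.]
[424. 235.] 238 (array([369.8, 272.6]), array([21.8, 62.8]), 0.069) zmax 0.031 col [62. 59. 57.]
[208. 257.] 283 (array([ 703.3, -102.3]), array([22.7, 59.8]), 0.225) zmax 0.031 col [64. 61. 59.]
[351. 269.] 311 (array([544.6, 178.1]), array([24.3, 59.5]), -1.247) zmax 0.032 col [  0.  88. 153.]
[539. 368.] 4601 (array([457.4, 587.7]), array([ 62.5, 368.4]), 0.001) zmax 0.086 col [74. 75. 72.]
[199. 297.] 1722 (array([786.4, -59.3]), array([1
[... 2136 characters left out ...]
18.7, 174.7]), array([ 24.4, 147.9]), -0.006) zmax 0.03 col [ 43.  48. 208.]
[403. 256.] 58 (array([ 765.4, -341.9]), array([29.2, 36.8]), 0.759) zmax 0.014 col [194.5 197.  196. ]
[235. 283.] 313 (array([ 318.5, -132.7]), array([ 28.6, 184.4]), -1.428) zmax 0.018 col [ 69. 227. 236.]
[359. 307.] 2035 (array([ 551.5, -396.3]), array([160.9, 184.9]), 0.028) zmax 0.057 col [81. 79. 98.]
[479. 332.] 3865 (array([ 746.3, -602.1]), array([196.5, 197.1]), 0.045) zmax 0.129 col [189. 108.  50.]
[269. 300.] 218 (array([ 365.6, -243.5]), array([23.8, 61.1]), 0.262) zmax 0.035 col [99.  99.5 98. ]
[377. 394.] 5597 (array([ 399.3, -584.9]), array([147.3, 268.5]), -0.608) zmax 0.165 col [ 31.  37. 210.]
```

```bash
python3 - <<'E'
from h import *
s=read_state(); M=R.from_rotvec(s['tcp_rot']).as_matrix(); print(np.round(M,3))
for cam in ['scene0','side0']:
    z=load(cam);w=cloud(z);zz=w[...,2]
    near=(abs(w[...,0]-.5)<.17)&(abs(w[...,1]+.06)<.2)
    for a,b in [(.085,.115),(.066,.085),(.024,.045),(.015,.024)]:
        m=(near&(zz>a)&(zz<b)).astype(np.uint8); n,l,st,c=cv2.connectedComponentsWithStats(m)
        for i in range(1,n):
            if st[i,4]>5: print(cam,a,np.round(c[i]),st[i,4],rect(w[l==i]),np.nanmean(w[l==i],0).round(3))
z=load('scene0'); p=z['p']
cv2.imwrite('pics/valve0.png',cv2.resize(p[120:280,200:370],None,fx=4.5,fy=3.7,interpolation=cv2.INTER_CUBIC))
E
```

```text
[[-0.001  0.345  0.938]
 [-0.002  0.938 -0.345]
 [-1.    -0.002 -0.   ]]
scene0 0.085 [247. 164.] 213 (array([ 487.4, -149.9]), array([35.9, 37.2]), 0.155) [ 0.49  -0.148  0.1  ]
scene0 0.066 [248. 173.] 159 (array([ 490. , -147.5]), array([47. , 52.1]), -0.831) [ 0.496 -0.142  0.075]
scene0 0.024 [248. 136.] 87 (array([ 367.7, -241.3]), array([21.9, 36.3]), 0.224) [ 0.369 -0.24   0.028]
scene0 0.024 [250. 187.] 643 (array([ 501.9, -136.6]), array([ 90.1, 110.4]), 0.698) [ 0.503 -0.134  0.032]
scene0 0.024 [319. 193.] 16 (array([420. ,  15.2]), array([ 5.5, 10.4]), -0.688) [0.42  0.015 0.03 ]
scene0 0.024 [243. 224.] 7 (array([592.7, -87.3]), array([ 5.3, 10. ]), 0.098) [ 0.593 -0.088  0.025]
scene0 0.024 [270. 240.] 18 (array([594.4,  -7.3]), array([8.3, 9.4]), -0.476) [ 0.595 -0.007  0.03 ]
scene0 0.015 [254. 131.] 7 (array([ 341.7, -242.5]), array([6.1, 9.8]), 1.207) [ 0.342 -0.243  0.019]
scene0 0.015 [253. 136.] 6 (array([ 358.8, -232.9]), array([ 1.1, 15.5]), 0.267) [ 0.359 -0.233  0.019]
scene0 0.015 [246. 143.] 48 (array([ 387.3, -233.2]), array([21.2, 24.4]), -0.898) [ 0.388
[... 3797 characters left out ...]
ray([ 480.2, -121.8]), array([ 2.9, 12.8]), 0.967) [ 0.481 -0.122  0.035]
side0 0.024 [305. 260.] 15 (array([ 516.2, -201. ]), array([12.5, 22.5]), 0.385) [ 0.517 -0.201  0.026]
side0 0.024 [279. 271.] 15 (array([ 436.5, -187.5]), array([13.6, 17. ]), 0.107) [ 0.436 -0.188  0.026]
side0 0.024 [269. 298.] 107 (array([ 365. , -244.6]), array([22.1, 33.9]), 0.266) [ 0.365 -0.245  0.031]
side0 0.015 [264. 225.] 2961 (array([496.1, -56.6]), array([220.9, 301.8]), 1.444) [ 0.494 -0.024  0.021]
side0 0.015 [296. 240.] 10 (array([ 538.9, -127.3]), array([ 6.9, 16.5]), 1.481) [ 0.539 -0.128  0.021]
side0 0.015 [268. 301.] 85 (array([ 365.4, -243.1]), array([22.8, 61.1]), 0.262) [ 0.362 -0.246  0.02 ]
```

View pics/valve0.png

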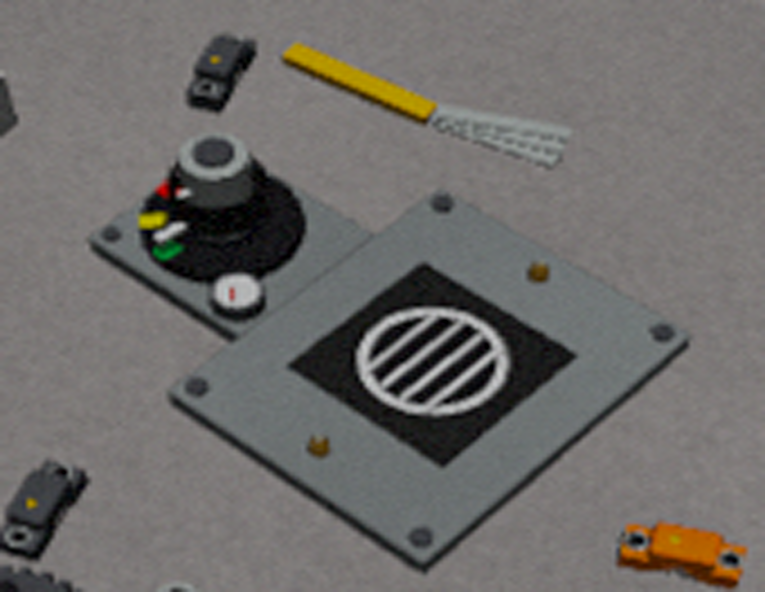

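```bash
python3 - <<'E'
from h import *
z=load('wrist0'); s=read_state(); t=s['tool_pos']
for h in [0.23,.15,.05,0]: print(h,proj(z,[t[0],t[1],h]))
print('center at z=0.05',ray(z,280,210,.05), 'valve tip z')
E
python3 -m creep '[[0,[12.6,-39.1,0],0],[0,[12.6,-39.1,0],0],[0,[12.6,-39.1,0],0],[0,[12.6,-39.1,0],0],[0,[12.6,-39.1,0],0],[0,[12.6,-39.1,0],0],[0,[12.6,-39.1,0],0],[0,[12.6,-39.1,0],0]]'
python3 -m creep '[[0,[12.6,-39.1,0],0],[0,[12.6,-39.1,0],0],[0,[12.6,-39.1,0],0],[0,[12.6,-39.1,0],0],[0,[12.6,-39.1,0],0],[0,[12.6,-39.1,0],0],[0,[12.6,-39.1,0],0],[0,[12.6,-39.1,0],0]]'
python3 -m creep '[[0,[0,-39.1,0],0],[0,[0,-39.1,0],0],[0,[0,-30,0],0],[0,[0,-20,0],0],[0,[0,0,0],0],[0,[0,0,0],0],[0,[0,0,0],0],[0,[0,0,0],0]]'
python3 - <<'E'
from h import *
s=read_state(); print(s['tool_pos'],s['q'],s['time'],s['wrist_force'])
snap('wrist','w1'); z=load('w1'); print([proj(z,[.486,-.1495,h]) for h in (.048,.106)])
E
```

```text
0.23 [285.44181387 284.15180118]
0.15 [285.35470279 221.96418616]
0.05 [285.3018431  184.22825479]
0 [285.28532897 172.43900257]
center at z=0.05 [0.25471463 0.61957924 0.05      ] valve tip z
time: 0.82
tool_pos: [0.3339, 0.3186, 0.231]
tcp_rot: [0.276, 1.553, -0.276]
wrist_force: [-0.1, -0.5, 0.0]
width: 0.998
time: 1.48
tool_pos: [0.4348, 0.0058, 0.2314]
tcp_rot: [0.277, 1.552, -0.277]
wrist_force: [1.4, 0.7, 0.1]
width: 1.002
time: 2.15
tool_pos: [0.4347, -0.1193, 0.2311]
tcp_rot: [0.276, 1.554, -0.276]
wrist_force: [-0.5, -0.8, 0.5]
width: 0.997
[ 0.43469995 -0.11927667  0.23108691] [-3.23399244e-01 -1.71575773e-01  2.05875972e+00  4.55296111e-04
  1.25491055e+00 -1.54274075e+00] 2.15 [-0.46977571 -0.83438352  0.50033599]
[array([273.80425245, 241.66548854]), array([271.88291173, 269.61493451])]
```

View pics/w1.png

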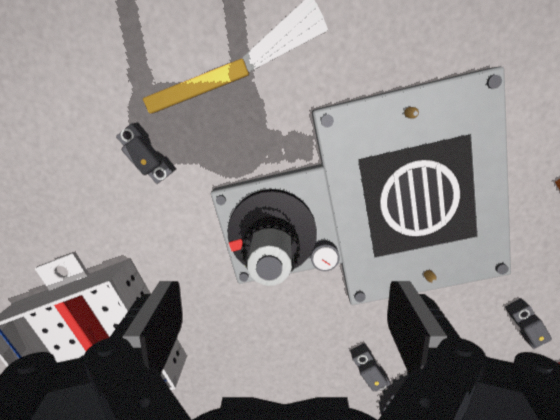

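The wrist view shows the valve at (270,240) with its red mark at (237,245), and the pointer is hidden. I'll use the scene view for the angles.

```bash
python3 - <<'E'
from h import *
p=load('scene0'); 
c=np.array([.486,-.1495])
for n,(cx,cy),h in [('red',(163,189),.033),('yel',(152,220),.033),('grn',(168,250),.033),('pointer in',(182,228),.05),('pointer out',(160,238),.045),('topwhite',(183,192),.08)]:
    u=200+cx/4.5;v=120+cy/3.7; r=ray(p,u,v,h)[:2]-c; print(n,np.round(r*1000,1),np.arctan2(r[1],r[0]),np.hypot(*r))
snapd=snap('scene','s1'); z=load('s1')
cv2.imwrite('pics/valve1.png',cv2.resize(z['p'][145:210,215:280],None,fx=9,fy=9,interpolation=cv2.INTER_CUBIC))
snapd=snap('side','d1'); z=load('d1')
cv2.imwrite('pics/valve1s.png',cv2.resize(z['p'][220:285,250:320],None,fx=9,fy=9,interpolation=cv2.INTER_CUBIC))
E
```

```text
red [ -1.9 -41.8] -1.6170834847787874 0.041805139464186895
yel [ 22.1 -30.8] -0.947978539495516 0.03787281155614908
grn [36.5 -8.4] -0.22708322023563465 0.03745258378723021
pointer in [26.9 -4.5] -0.16743047136176792 0.027254614683422475
pointer out [ 37.4 -11.9] -0.30782183937214264 0.039277354726092124
topwhite [19.8 -6.4] -0.3102593401150216 0.020823759618653688
```

View pics/valve1.png

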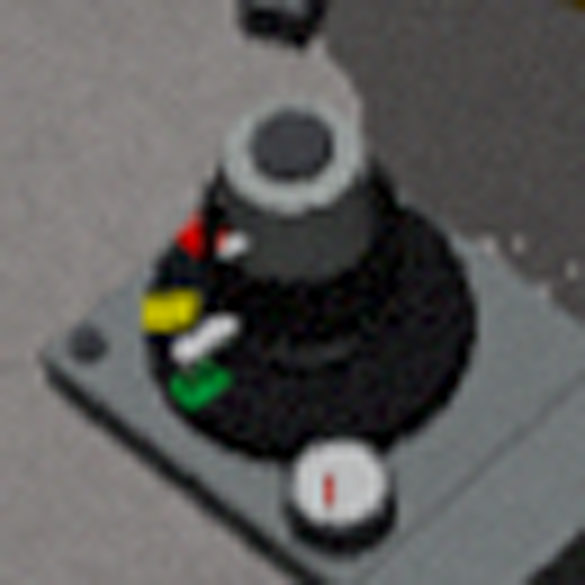

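View pics/valve1s.png

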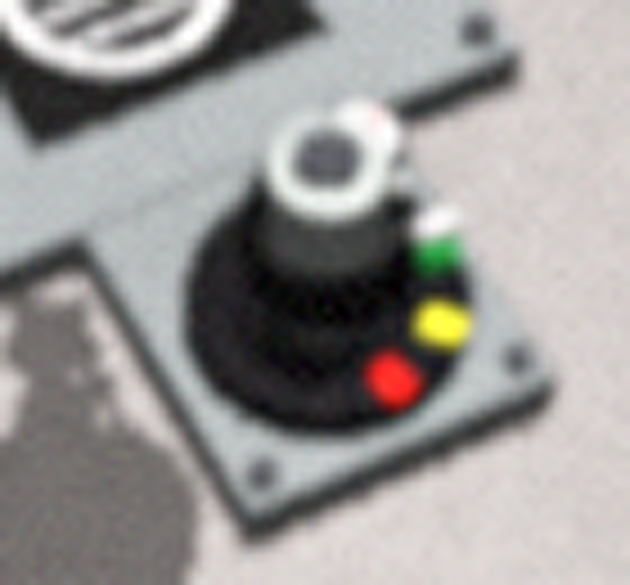

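The pointer lies at green, so the collar has to turn about -1.4 rad. I'll refine the centre with the wrist view.

```bash
python3 - <<'E'
from h import *
z=load('w1'); w=cloud(z)
m=(abs(w[...,2]-.104)<.008)&(abs(w[...,0]-.486)<.05)&(abs(w[...,1]+.15)<.05)
print(m.sum(),rect(w[m]),np.nanmax(w[m][:,2]))
print(ray(z,269,264,.106))
for u,v in [(411,112),(430,276)]: print(ray(z,u,v,.036), w[v,u])
m=(abs(w[...,2]-.02)<.008)&(abs(w[...,0]-.5)<.16)&(w[...,1]>-.22)&(w[...,1]<.15); print(rect(w[m]))
for k in ['scene0','s1']:
    z=load(k); w=cloud(z)
    m=(w[...,2]>.1035)&(abs(w[...,0]-.486)<.03)&(abs(w[...,1]+.15)<.03); print(k,rect(w[m]))
E
```

```text
1481 (array([ 484.2, -151.4]), array([37.1, 37.1]), -0.857) 0.1071625830774865
[ 0.48036701 -0.14989561  0.106     ]
[0.4145376  0.00965326 0.036     ] [0.41505329 0.01056607 0.03295314]
[ 0.58395254 -0.01152366  0.036     ] [ 0.58692616 -0.01047516  0.03157219]
(array([496.7, -56.7]), array([219.9, 298.3]), 1.444)
scene0 (array([ 484.9, -148.5]), array([22., 30.]), -1.176)
s1 (array([ 480. , -141.9]), array([34. , 43.6]), -0.43)
```

```bash
python3 -m creep '[[0,[16.8,-10.6,-20],0],[0,[16.8,-10.6,-20],0],[0,[16.7,-10.5,-20],0],[0,[0,0,-30],0],[0,[0,0,-30],0],[0,[0,0,-30],0],[0,[0,0,-20],0],[0,[0,0,-15],0]]' 40
python3 -m creep '[[200,[0,0,0],0],[200,[0,0,0],0],[200,[0,0,0],0],[200,[0,0,0],0],[200,[0,0,0],0],[200,[0,0,0],0],[200,[0,0,0],0],[200,[0,0,0],0]]' 40
python3 - <<'E'
from h import *
s=read_state(); print(s['tool_pos'],s['q'],s['time'],s['wrist_force'],s['torque'],s['width'])
E
```

```text
time: 2.97
tool_pos: [0.4836, -0.1506, 0.0437]
tcp_rot: [0.276, 1.557, -0.275]
wrist_force: [-1.0, 0.1, 0.1]
width: 1.0
time: 3.63
tool_pos: [0.4862, -0.152, 0.0476]
tcp_rot: [0.277, 1.551, -0.277]
wrist_force: [0.3, 4.1, 6.2]
width: 0.598
[ 0.4861684  -0.1520116   0.04757166] [-3.52438662e-01  1.44433960e-01  2.12029469e+00  9.41735344e-04
  8.74847767e-01 -1.57073164e+00] 3.6333 [0.33700744 4.1457935  6.23741245] [ 0.67092831  0.1046136  -0.02607675] 0.5978585925623643
```

```bash
python3 -m creep '[[200,[0,0,0],-0.12],[200,[0,0,0],-0.12],[200,[0,0,0],-0.12],[200,[0,0,0],-0.12],[200,[0,0,0],-0.12],[200,[0,0,0],-0.12],[200,[0,0,0],-0.12],[200,[0,0,0],-0.12]]' 40
python3 -m creep '[[200,[0,0,0],-0.12],[200,[0,0,0],-0.12],[200,[0,0,0],-0.12],[200,[0,0,0],-0.08],[200,[0,0,0],0],[200,[0,0,0],0],[0,[0,0,0],0],[0,[0,0,0],0]]' 40
python3 - <<'E'
from h import *
s=read_state(); print(s['tool_pos'],s['q'],s['time'],s['wrist_force'],s['torque'],s['width'])
E
```

```text
time: 4.3
tool_pos: [0.4851, -0.1529, 0.0475]
tcp_rot: [1.02, 1.318, -1.022]
wrist_force: [-4.1, 0.3, 9.0]
width: 0.595
time: 4.97
tool_pos: [0.4855, -0.1526, 0.0466]
tcp_rot: [1.342, 1.116, -1.342]
wrist_force: [1.4, -0.5, 0.4]
width: 0.857
[ 0.48545539 -0.15261289  0.04657645] [-3.53231554e-01  1.45460163e-01  2.12138580e+00 -5.85883254e-04
  8.73394743e-01 -1.70764995e-01] 4.9667 [ 1.44527355 -0.50375797  0.40433875] [ 0.0222038  -0.01767537  0.04075604] 0.856773696965257
```

```bash
python3 -m creep '[[0,[0,0,25],0],[0,[0,0,40],0],[0,[0,0,40],0],[0,[8,-32,25],-0.12],[0,[8,-32,25],-0.12],[0,[8,-32,25],-0.12],[0,[8,-32,5],-0.12],[0,[8,-32,0],-0.12]]'
python3 -m creep '[[0,[8,-32,0],-0.12],[0,[7,-32,0],-0.12],[0,[0,0,0],-0.12],[0,[0,0,0],-0.12],[0,[0,0,0],-0.12],[0,[0,0,0],-0.12],[0,[0,0,0],0],[0,[0,0,0],0]]'
python3 - <<'E'
from h import *
s=read_state(); print(s['tool_pos'],s['tcp_rot'],s['q'],s['time'],s['wrist_force'])
snap('wrist','w2'); snap('scene','s2');z=load('s2')
cv2.imwrite('pics/valve2.png',cv2.resize(z['p'][145:210,215:280],None,fx=9,fy=9,interpolation=cv2.INTER_CUBIC))
E
```

```text
time: 5.63
tool_pos: [0.5273, -0.315, 0.2352]
tcp_rot: [1.763, 0.72, -1.756]
wrist_force: [1.0, -0.3, -0.4]
width: 1.004
time: 6.3
tool_pos: [0.5401, -0.3763, 0.2309]
tcp_rot: [2.184, 0.079, -2.185]
wrist_force: [-0.1, 0.1, 0.1]
width: 1.002
[ 0.54010378 -0.376253    0.23091509] [ 2.1843646   0.07870045 -2.18493558] [-6.46179487e-01  2.32912543e-01  1.64288129e+00 -2.36032666e-04
  1.26595245e+00  8.52592431e-01] 6.3 [-0.06392021  0.1006701   0.05271124]
```

View pics/w2.png

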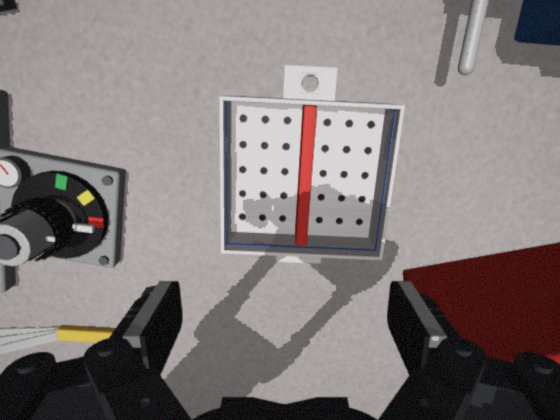

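View pics/valve2.png

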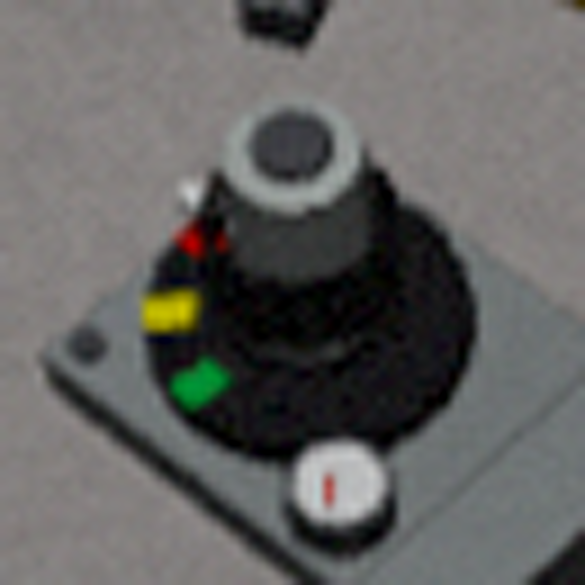

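The collar is now at red: the pointer at (83,228) is beside the red mark at (97,222). The tub's red web runs (308,105)-(301,243) and its peg hole is at (310,83). Next I'll check the angle numerically and measure the tub.

```bash
python3 - <<'E'
from h import *
z=load('w2'); w=cloud(z); hsv=cv2.cvtColor(z['p'],cv2.COLOR_BGR2HSV); c=np.array([.4855,-.1515])
for n,(u,v) in dict(red=(98,222),ptr=(83,229),ptr2=(76,227),yel=(86,198),grn=(61,182)).items():
    q=w[v,u]; r=q[:2]-c; print(n,q.round(4),np.arctan2(r[1],r[0]).round(3))
zz=w[...,2]; near=(abs(w[...,0]-.545)<.13)&(abs(w[...,1]+.395)<.13)
m=near&(zz>.046)&(zz<.06); print('rim',rect(w[m]),np.nanmean(zz[m]))
mr=near&((hsv[...,0]<8)|(hsv[...,0]>172))&(hsv[...,1]>150)&(zz>.03)&(zz<.045); print('web',mr.sum(),rect(w[mr]),np.nanmedian(zz[mr]))
print('hole',ray(z,310,83,.006))
print(w[75,295],w[90,325])
E
```

```text
red [ 0.4823 -0.1924  0.032 ] -1.649
ptr [ 0.4822 -0.1879  0.0519] -1.661
ptr2 [ 0.483  -0.1803  0.05  ] -1.658
yel [ 0.5072 -0.1835  0.0329] -0.974
grn [ 0.5219 -0.1612  0.0334] -0.261
rim (array([ 550.5, -417.6]), array([203.6, 239.7]), 0.049) 0.05170212307440439
web 1633 (array([ 500.9, -426.4]), array([ 84.8, 218.2]), 0.631) 0.03444964394602701
hole [ 0.62961314 -0.39479012  0.006     ]
[ 0.63578873 -0.37988375  0.00489742] [ 0.62430523 -0.4097746   0.00648592]
```

```bash
python3 - <<'E'
from h import *
z=load('w2'); w=cloud(z); hsv=cv2.cvtColor(z['p'],cv2.COLOR_BGR2HSV)
zz=w[...,2]
u=np.zeros(zz.shape,bool); u[60:275,205:410]=1
m=u&(zz>.046)&(zz<.06); print('rim',rect(w[m]),np.nanmean(zz[m]))
u[:]=0;u[100:250,292:322]=1
mr=u&((hsv[...,0]<8)|(hsv[...,0]>172))&(hsv[...,1]>150)&(zz>.03)&(zz<.04); print('web',mr.sum(),rect(w[mr]),np.nanmedian(zz[mr]))
for v in (130,160,190,220,240):
    k=np.where(mr[v])[0]; print(v,k.min(),k.max(),ray(z,(k.min()+k.max())/2,v,.035).round(4))
z=load('scene0');w=cloud(z);zz=w[...,2];hsv=cv2.cvtColor(z['p'],cv2.COLOR_BGR2HSV)
u=np.zeros(zz.shape,bool); u[115:192,115:207]=1
m=u&(zz>.046)&(zz<.06); print('rim scene',rect(w[m]))
E
```

```text
rim (array([ 541.3, -396.8]), array([146.6, 158.6]), -1.547) 0.051597517354568426
web 1600 (array([ 541.2, -396.2]), array([ 11.2, 137.1]), 0.025) 0.034446032681158756
130 302 314 [ 0.5883 -0.3949  0.035 ]
160 301 311 [ 0.5605 -0.3956  0.035 ]
190 299 309 [ 0.5312 -0.3963  0.035 ]
220 297 307 [ 0.5002 -0.397   0.035 ]
240 296 306 [ 0.4786 -0.3979  0.035 ]
rim scene (array([ 543.1, -395.6]), array([149. , 163.4]), -1.55)
```

```bash
python3 -m creep '[[0,[-4,40,0],0],[0,[-4,40,0],0],[0,[-4,40,0],0],[0,[-4,40,0],0],[0,[-4,40,0],0],[0,[-4,40,0],0],[0,[-4,40,0],0],[0,[-4,40,0],0]]'
python3 -m creep '[[0,[-3,40,0],0],[0,[0,36,0],0],[0,[0,0,0],0],[0,[0,0,0],0],[0,[0,0,0],0],[0,[0,0,0],0],[0,[0,0,0],0],[0,[0,0,0],0]]'
python3 - <<'E'
from h import *
s=read_state(); M=R.from_rotvec(s['tcp_rot']).as_matrix(); print(s['tool_pos'],s['q'][5],s['time'],np.arctan2(M[1,1],M[0,1]))
snap('wrist','w3')
E
```

```text
time: 7.07
tool_pos: [0.5076, -0.0543, 0.2316]
tcp_rot: [2.186, 0.077, -2.184]
wrist_force: [1.3, 0.6, 0.5]
width: 1.0
time: 7.73
tool_pos: [0.5052, 0.0187, 0.2312]
tcp_rot: [2.187, 0.073, -2.187]
wrist_force: [0.9, -0.0, 0.2]
width: 0.997
[0.50524166 0.0186811  0.23120962] 1.4916103757170875 7.7333 -1.5037570576132906
```

View pics/w3.png

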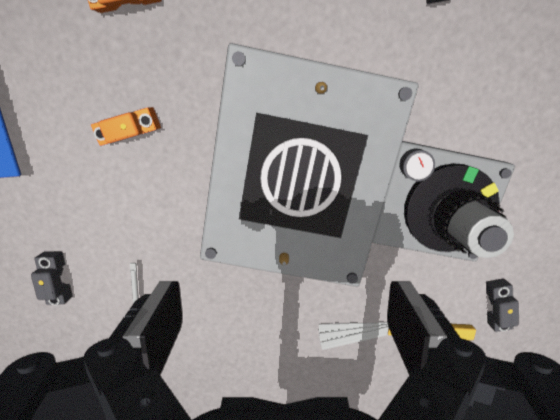

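```bash
python3 - <<'E'
from h import *
z=load('w3'); w=cloud(z); zz=w[...,2]; hsv=cv2.cvtColor(z['p'],cv2.COLOR_BGR2HSV)
near=np.zeros(zz.shape,bool); near[30:300,190:420]=1
m=(near&(hsv[...,0]>8)&(hsv[...,0]<25)&(hsv[...,1]>100)).astype(np.uint8)
n,l,s,c=cv2.connectedComponentsWithStats(m)
P=[]
for i in range(1,n):
    if s[i,4]>40:
        q=w[l==i]; t=q[q[:,2]>.0335]; print(c[i].round(1),s[i,4],np.nanmax(q[:,2]),np.nanmean(t,0).round(4),len(t))
        P.append(np.nanmean(t,0))
d=P[0]-P[1]; print(np.linalg.norm(d),(P[0]+P[1])/2,np.arctan2(d[1],d[0]))
u=np.zeros(zz.shape,bool);u[35:300,190:520]=1
m=u&(zz>.015)&(zz<.024);r=rect(w[m]);print(r)
# circle of grille white
g=(near&(hsv[...,2]>170)&(hsv[...,1]<30)); g[:130]=0; g[220:]=0;g[:,:255]=0;g[:,345:]=0; ys,xs=np.where(g);(a,b),rr=cv2.minEnclosingCircle(np.stack([xs,ys],1).astype(np.float32)); print('grille',a,b,rr,ray(z,a,b,.02))
k=(hsv[...,2]<0)
E
```

```text
[320.4  87.2] 72 0.035486520033926494 [ 0.5907 -0.0085  0.0344] 14
[283.6 257.5] 70 0.03486525759592507 [0.4187 0.0129 0.0341] 7
0.1733692002519816 [0.50468283 0.00216494 0.03423718] -0.12387513432245949
(array([492.9, -83.6]), array([219.9, 352.7]), 1.444)
grille 300.4446716308594 176.85177612304688 40.028533935546875 [0.505467   0.00228214 0.02      ]
```

```bash
python3 -m creep '[[0,[3.3,-38,0],-0.043],[0,[3.3,-38,0],0],[0,[3.3,-38,0],0],[0,[3.3,-38,0],0],[0,[3.3,-38,0],0],[0,[3.3,-38,0],0],[0,[3.3,-38,0],0],[0,[3.3,-38,0],0]]'
python3 -m creep '[[0,[3.3,-38,-20],0],[0,[3.3,-38,-30],0],[0,[3.0,-35,-30],0],[0,[0,0,-30],0],[0,[0,0,-30],0],[0,[0,0,-30],0],[0,[0,0,-20],0],[0,[0,0,0],0]]'
python3 - <<'E'
from h import *
s=read_state(); M=R.from_rotvec(s['tcp_rot']).as_matrix(); print(s['tool_pos'],s['q'][5],s['time'],np.arctan2(M[1,1],M[0,1]),s['wrist_force'])
snap('wrist','w4')
E
```

```text
time: 8.45
tool_pos: [0.531, -0.2869, 0.2312]
tcp_rot: [2.209, 0.027, -2.209]
wrist_force: [0.7, 0.2, 0.8]
width: 1.006
time: 9.12
tool_pos: [0.5358, -0.3831, 0.0426]
tcp_rot: [2.203, 0.034, -2.222]
wrist_force: [-0.7, 1.3, -1.2]
width: 1.001
[ 0.53576022 -0.38306845  0.04257322] 0.8879990575688145 9.1167 -1.546544662414895 [-0.70762012  1.26924118 -1.23463194]
```

View pics/w4.png

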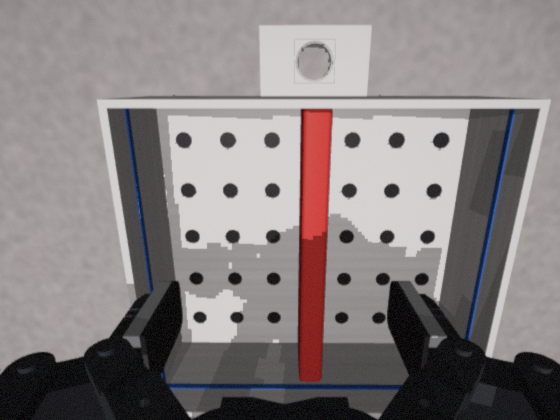

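```bash
python3 -m creep '[[0,[5.5,-13.4,0],0],[0,[0,0,0],0],[0,[0,0,-11],0],[0,[0,0,-11],0],[0,[0,0,-11],0],[0,[0,0,0],0],[0,[0,0,0],0],[0,[0,0,0],0]]'
python3 - <<'E'
from h import *
s=read_state(); print(s['tool_pos'],s['time'],s['wrist_force'])
E
```

```text
time: 9.83
tool_pos: [0.5455, -0.3979, 0.0157]
tcp_rot: [2.208, 0.03, -2.209]
wrist_force: [0.1, -0.7, -0.9]
width: 0.996
[ 0.54548427 -0.39791859  0.01566425] 9.8333 [ 0.12503987 -0.67047315 -0.9219416 ]
```

```bash
python3 -m creep '[[0,[-4,1.5,-6],0],[0,[0,0,0],0],[0,[0,0,0],0],[255,[0,0,0],0],[255,[0,0,0],0],[255,[0,0,0],0],[255,[0,0,0],0],[255,[0,0,0],0]]' 70
python3 -m creep '[[255,[0,0,0],0],[255,[0,0,0],0],[255,[0,0,0],0],[255,[0,0,0],0],[255,[0,0,0],0],[255,[0,0,0],0],[255,[0,0,0],0],[255,[0,0,0],0]]' 70
python3 - <<'E'
from h import *
s=read_state(); print(s['tool_pos'],s['time'],s['wrist_force'],s['width']*85)
E
```

```text
time: 10.5
tool_pos: [0.5419, -0.397, 0.0103]
tcp_rot: [2.209, 0.028, -2.208]
wrist_force: [1.0, -0.7, -0.3]
width: 0.306
time: 11.17
tool_pos: [0.542, -0.3971, 0.0104]
tcp_rot: [2.209, 0.028, -2.208]
wrist_force: [1.0, 0.9, 3.4]
width: 0.127
[ 0.54198803 -0.39711861  0.01043121] 11.1667 [1.01101652 0.93401621 3.43152599] 10.816071428512403
```

```bash
python3 -m creep '[[255,[0,0,5],0],[255,[0,0,15],0],[255,[0,0,20],0],[255,[0,0,25],0],[255,[0,0,25],0],[255,[0,0,25],0],[255,[0,0,20],0],[255,[0,0,0],0]]' 90
python3 - <<'E'
from h import *
s=read_state(); print(s['tool_pos'],s['time'],s['wrist_force'],s['torque'],s['width']*85)
snap('wrist','w5');snap('scene','s5')
E
```

```text
time: 11.83
tool_pos: [0.5443, -0.399, 0.1515]
tcp_rot: [2.213, 0.022, -2.198]
wrist_force: [1.2, -0.1, -2.2]
width: 0.122
[ 0.54433025 -0.39898819  0.15152249] 11.8333 [ 1.21804539 -0.14003268 -2.21054009] [-0.03205902 -0.10059108 -0.01410977] 10.331490162698154
```

View pics/w5.png

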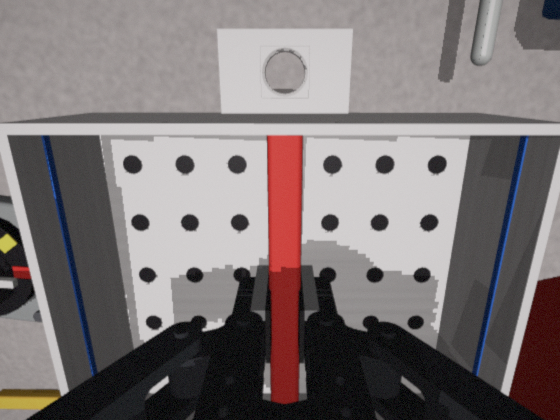

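View pics/s5.png

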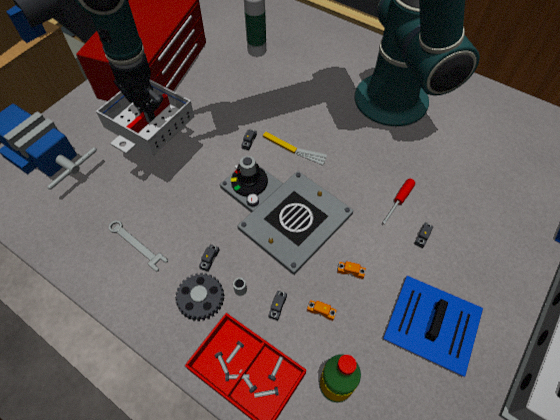

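```bash
python3 - <<'E'
from h import *
z=load('w5'); w=cloud(z); hsv=cv2.cvtColor(z['p'],cv2.COLOR_BGR2HSV)
s=read_state(); t=s['tool_pos']; M=R.from_rotvec(s['tcp_rot']).as_matrix(); print(t,s['time'],'yaw jaw',np.arctan2(M[1,1],M[0,1]))
e=np.concatenate([w[40:105,225:255].reshape(-1,3),w[40:105,316:345].reshape(-1,3)]); zt=np.nanmedian(e[:,2]); print('ear top z',zt, 'std',np.nanstd(e[:,2]))
A=np.c_[e[:,:2],np.ones(len(e))]; print('ear slope',np.linalg.lstsq(A,e[:,2],rcond=None)[0][:2])
dark=(hsv[...,1]<999)
g=cv2.cvtColor(z['p'],cv2.COLOR_BGR2GRAY)
print('hole px',g[71,255:318:3])
h=ray(z,285.5,71,zt); print('hole',h,'rel tcp',h-t)
u=np.zeros(g.shape,bool);u[140:250,255:315]=1
mr=u&((hsv[...,0]<8)|(hsv[...,0]>172))&(hsv[...,1]>150)&(w[...,2]>.165-.0); 
zw=np.nanmedian(w[mr][:,2]); print('web z',zw); pts=[]
for v in range(145,250,15):
    k=np.where(mr[v])[0]; pts.append(ray(z,(k.min()+k.max())/2,v,zw))
pts=np.array(pts); a=np.polyfit(pts[:,0],pts[:,1],1); print('web yaw',np.arctan(a[0]),pts[0],pts[-1])
yaw=np.arctan(a[0]); c=h[:2]-.088*np.array([np.cos(yaw),np.sin(yaw)]); print('tub c',c,c-t[:2])
E
```

```text
[ 0.54198915 -0.39715528  0.14602823] 11.9333 yaw jaw -1.545014611955995
ear top z 0.14723851050727035 std 0.0006808577647490563
 ** On entry to DLASCL parameter number  4 had an illegal value
 ** On entry to DLASCL parameter number  4 had an illegal valueTraceback (most recent call last):
  File "<stdin>", line 5, in <module>
    x, resids, rank, s = _umath_linalg.lstsq(a, b, rcond,
                         ~~~~~~~~~~~~~~~~~~~^^^^^^^^^^^^^
                                             signature=signature)
                                             ^^^^^^^^^^^^^^^^^^^^
    raise LinAlgError("SVD did not converge in Linear Least Squares")
numpy.linalg.LinAlgError: SVD did not converge in Linear Least Squares
```

```bash
python3 - <<'E'
from h import *
snap('wrist','w6'); s=read_state(); t=s['tool_pos']; print(t)
z=load('w6'); w=cloud(z); hsv=cv2.cvtColor(z['p'],cv2.COLOR_BGR2HSV)
e=np.concatenate([w[45:100,228:255].reshape(-1,3),w[45:100,316:340].reshape(-1,3)]);e=e[np.isfinite(e[:,2])]; zt=np.median(e[:,2]); print('ear z',zt)
A=np.c_[e[:,:2]-e[:,:2].mean(0),np.ones(len(e))]; print('slope',np.linalg.lstsq(A,e[:,2],rcond=None)[0][:2])
g=cv2.GaussianBlur(cv2.cvtColor(z['p'],cv2.COLOR_BGR2GRAY),(3,3),0)[40:104,255:316]
m=(g<170).astype(np.uint8); cn,_=cv2.findContours(m,cv2.RETR_EXTERNAL,cv2.CHAIN_APPROX_NONE); c=max(cn,key=cv2.contourArea); (a,b),r=cv2.minEnclosingCircle(c); print('hole',a+255,b+40,r)
h=ray(z,a+255,b+40,zt)
mr=((hsv[...,0]<8)|(hsv[...,0]>172))&(hsv[...,1]>150); mr[:140]=0;mr[255:]=0;mr[:,:255]=0;mr[:,315:]=0
zw=zt+.029; pts=[]
for v in range(145,250,15):
    k=np.where(mr[v])[0]; pts.append(ray(z,(k.min()+k.max())/2,v,zw))
pts=np.array(pts); p=np.polyfit(pts[:,0],pts[:,1],1); yaw=np.arctan(p[0]); cc=h[:2]-.088*np.array([np.cos(yaw),np.sin(yaw)])
print('yaw',yaw,'hole',h,'tub c',cc,'web y there',np.polyval(p,cc[0]),'rel',cc-t[:2])
E
```

```text
[ 0.54097971 -0.39635944  0.14409525]
ear z 0.14121757409491875
slope [ 0.00052657 -0.00198096]
hole 284.45348930358887 70.98837280273438 23.057584762573242
yaw 0.025510906248390235 hole [ 0.63038473 -0.39516731  0.14121757] tub c [ 0.54241337 -0.39741202] web y there -0.39735318446440987 rel [ 0.00143366 -0.00105259]
```

```bash
python3 -m creep '[[255,[-1,10,0],0],[255,[-2,20,0],0],[255,[-3,30,0],-0.03],[255,[-3,34,0],-0.03],[255,[-3,34,0],-0.03],[255,[-3,34,0],-0.03],[255,[-3,34,0],-0.03],[255,[-3,34,0],0]]' 90
python3 -m creep '[[255,[-3,34,0],0],[255,[-3,34,0],0],[255,[-3,34,0],0],[255,[-3,30,0],0],[255,[-3,24,0],0],[255,[-2,13,0],0],[255,[-2,0,0],0],[255,[0,0,0],0]]' 90
python3 -m creep '[[255,[0,0,-10],0],[255,[0,0,-20],0],[255,[0,0,-20],0],[255,[0,0,-15],0],[255,[0,0,-10],0],[255,[0,0,0],0],[255,[0,0,0],0],[255,[0,0,0],0]]' 90
python3 - <<'E'
from h import *
s=read_state(); M=R.from_rotvec(s['tcp_rot']).as_matrix(); print(s['tool_pos'],s['time'],np.arctan2(M[1,1],M[0,1]),s['wrist_force'],s['width']*85)
snap('wrist','w7')
E
```

```text
time: 12.65
tool_pos: [0.5184, -0.1642, 0.1426]
tcp_rot: [-2.151, 0.134, 2.16]
wrist_force: [0.8, -0.6, -3.0]
width: 0.123
time: 13.32
tool_pos: [0.4995, 0.003, 0.1432]
tcp_rot: [-2.154, 0.132, 2.163]
wrist_force: [-0.1, 0.2, -4.1]
width: 0.124
time: 13.98
tool_pos: [0.5026, 0.0016, 0.0707]
tcp_rot: [-2.158, 0.135, 2.156]
wrist_force: [0.7, 0.5, -3.1]
width: 0.121
[0.5025622  0.00156421 0.07070541] 13.9833 -1.6957959375698888 [ 0.71979111  0.54227646 -3.07434389] 10.295408652646346
```

View pics/w7.png

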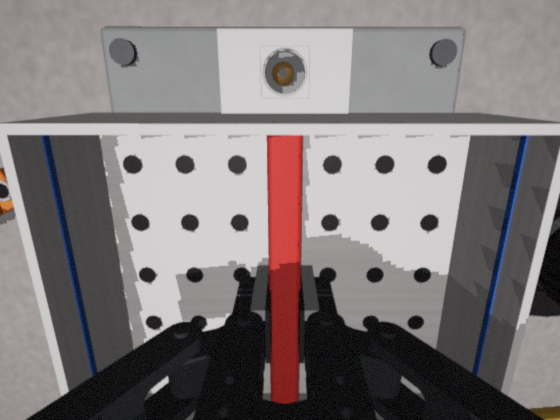

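```bash
cat > ph.py <<'E'
from h import *
import sys
f=sys.argv[1]
s=read_state(); t=s['tool_pos']; snap('wrist',f)
z=load(f); w=cloud(z); hsv=cv2.cvtColor(z['p'],cv2.COLOR_BGR2HSV)
print('tcp',t,s['time'])
e=np.concatenate([w[45:100,228:255].reshape(-1,3),w[45:100,316:340].reshape(-1,3)]);e=e[np.isfinite(e[:,2])]; zt=np.median(e[:,2]); print('ear z',zt)
g=cv2.GaussianBlur(cv2.cvtColor(z['p'],cv2.COLOR_BGR2GRAY),(3,3),0)[40:104,255:316]
m=(g<170).astype(np.uint8); cn,_=cv2.findContours(m,cv2.RETR_EXTERNAL,cv2.CHAIN_APPROX_NONE); c=max(cn,key=cv2.contourArea); (a,b),r=cv2.minEnclosingCircle(c); print('hole',a+255,b+40,r)
h=ray(z,a+255,b+40,zt)
pm=((hsv[...,0]>8)&(hsv[...,0]<28)&(hsv[...,1]>90)); pm[:40]=0;pm[104:]=0;pm[:,:255]=0;pm[:,316:]=0
ys,xs=np.where(pm); print('peg px',xs.min(),xs.max(),ys.min(),ys.max(),len(xs))
q=w[pm]; print('peg top z',np.nanmax(q[:,2]))
p=ray(z,xs.mean(),ys.mean(),.034)
print('hole',h,'peg',p,'move by mm',(p-h)[:2]*1000)
mr=((hsv[...,0]<8)|(hsv[...,0]>172))&(hsv[...,1]>150); mr[:140]=0;mr[255:]=0;mr[:,:255]=0;mr[:,315:]=0
pts=[]
for v in range(145,250,15):
    k=np.where(mr[v])[0]; pts.append(ray(z,(k.min()+k.max())/2,v,zt+.029))
pts=np.array(pts); pp=np.polyfit(pts[:,0],pts[:,1],1); yaw=np.arctan(pp[0]); print('tub yaw',yaw,'tub c',h[:2]-.088*np.array([np.cos(yaw),np.sin(yaw)]))
E
python3 ph.py w8
```

```text
tcp [0.50291643 0.00168905 0.07115516] 14.0333
ear z 0.06644679503237327
hole 284.69444465637207 70.91666603088379 22.80580711364746
peg px 273 293 63 85 323
peg top z 0.035885138415166856
hole [ 0.59067093 -0.00974408  0.0664468 ] peg [ 0.59097508 -0.00900358  0.034     ] move by mm [0.30414725 0.74050043]
tub yaw -0.12507914729473163 tub c [0.50335841 0.00123421]
```

```bash
python3 -m creep '[[255,[0.4,0.8,-6],0],[255,[0,0,-8],0],[255,[0,0,-6],0],[255,[0,0,-5],0],[255,[0,0,-5],0],[255,[0,0,-5],0],[255,[0,0,-3],0],[255,[0,0,0],0]]' 90
python3 ph.py w9
```

```text
time: 14.75
tool_pos: [0.5017, 0.0029, 0.0312]
tcp_rot: [-2.156, 0.134, 2.158]
wrist_force: [-0.4, -0.3, -4.3]
width: 0.118
tcp [0.50171766 0.00287313 0.03119307] 14.75
ear z 0.026196188770826717
hole 284.33433723449707 70.74246978759766 22.741384506225586
peg px 272 299 51 80 560
peg top z 0.03665113841726644
hole [ 0.58951001 -0.00836434  0.02619619] peg [ 0.59083817 -0.00895966  0.034     ] move by mm [ 1.32816843 -0.59532641]
tub yaw -0.12451390938320298 tub c [0.50219129 0.0025646 ]
```

```bash
python3 -m creep '[[255,[1,-0.5,-1],0],[255,[0,0,0],0],[0,[0,0,0],0],[0,[0,0,0],0],[0,[0,0,0],0],[0,[0,0,0],0],[0,[0,0,5],0],[0,[0,0,5],0]]'
python3 -m creep '[[0,[0,0,10],0],[0,[0,0,30],0],[0,[0,0,30],0],[0,[0,0,40],0],[0,[0,0,40],0],[0,[0,0,40],0],[0,[0,0,0],0],[0,[0,0,0],0]]'
python3 - <<'E'
from h import *
s=read_state(); M=R.from_rotvec(s['tcp_rot']).as_matrix(); print(s['tool_pos'],s['time'],np.arctan2(M[1,1],M[0,1]),s['q'],s['width'])
snap('wrist','w10');snap('scene','s10')
z=load('w10'); w=cloud(z); zz=w[...,2]
m=(zz>.066)&(zz<.08)&(abs(w[...,0]-.505)<.12)&(abs(w[...,1])<.11); print('rim',rect(w[m]),np.nanmean(zz[m]))
E
```

```text
time: 15.47
tool_pos: [0.503, 0.0024, 0.0414]
tcp_rot: [-2.157, 0.134, 2.158]
wrist_force: [-0.3, 0.9, 0.6]
width: 0.95
time: 16.13
tool_pos: [0.5058, 0.0023, 0.2362]
tcp_rot: [-2.167, 0.134, 2.147]
wrist_force: [-0.0, -0.0, -0.5]
width: 1.002
[0.50577771 0.00226819 0.23623954] 16.1333 -1.6949826729200212 [-4.47912877e-02 -6.90114698e-02  1.95835552e+00  3.88156236e-05
  1.24305093e+00  1.65018257e+00] 1.0021147348533863
rim (array([503.2,   2. ]), array([146.5, 158.5]), 1.447) 0.07142762303539626
```

View pics/w10.png

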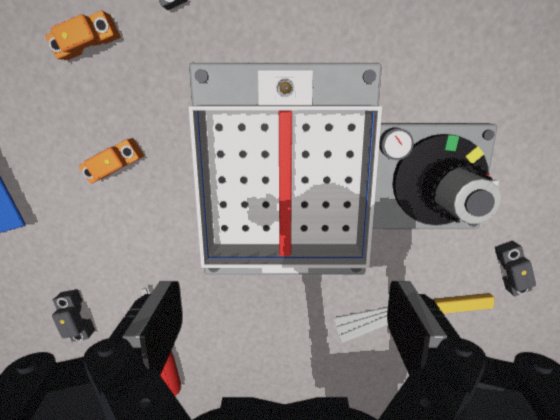

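View pics/s10.png

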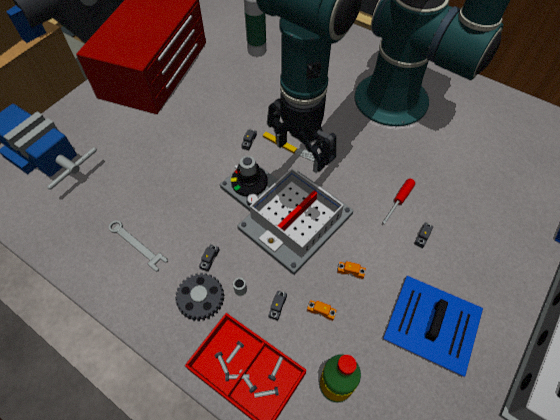

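The tub is docked: the peg shows in its hole at (285,87) and the rim is flat. Candidates for the caps are the dark pieces at (249,138), (209,257), (278,305), (424,235) in scene. The orange pair at (351,269) and (321,309) is excluded. I'm going to the dark one at (424,235) first.

```bash
python3 -m creep '[[105,[-16,30,0],0.1],[105,[-18,35,0],0.093],[105,[-18,35,0],0],[105,[-18,35,0],0],[105,[-18,35,0],0],[105,[-18,35,0],0],[105,[-18,33,0],0],[105,[-12,20,0],0]]'
python3 -m creep '[[105,[0,5,-10],0],[105,[0,0,-20],0],[105,[0,0,-20],0],[105,[0,0,0],0],[105,[0,0,0],0],[105,[0,0,0],0],[105,[0,0,0],0],[105,[0,0,0],0]]'
cat > cap.py <<'E'
from h import *
import sys
f=sys.argv[1]; ex=np.array([float(sys.argv[2]),float(sys.argv[3])])/1000
s=read_state(); t=s['tool_pos']; M=R.from_rotvec(s['tcp_rot']).as_matrix(); yj=np.arctan2(M[1,1],M[0,1])
snap('wrist',f); z=load(f); w=cloud(z); zz=w[...,2]; hsv=cv2.cvtColor(z['p'],cv2.COLOR_BGR2HSV)
print('tcp',t.round(4),'jaw',yj.round(3),'width',s['width']*85,'t',s['time'],'q6',s['q'][5])
m=((zz>.008)&(zz<.04)&(np.hypot(w[...,0]-ex[0],w[...,1]-ex[1])<.09)).astype(np.uint8)
n,l,st,c=cv2.connectedComponentsWithStats(m,connectivity=4)
for i in range(1,n):
    if st[i,4]>150:
        q=w[l==i]; r=rect(q); hp=q[q[:,2]>.024]; a=r[2]-np.pi/2
        a=(a-yj+np.pi/2)%np.pi-np.pi/2
        print(c[i].round(),st[i,4],r,'top',np.nanpercentile(q[:,2],95).round(4),'hump',rect(hp) if len(hp)>20 else None,'sat',np.median(hsv[l==i][:,1]),'| move',(r[0]-t[:2]*1000).round(1),'spin',a.round(3))
E
python3 cap.py w11 370 273
```

```text
time: 16.9
tool_pos: [0.364, 0.262, 0.2289]
tcp_rot: [2.18, 0.076, -2.19]
wrist_force: [-0.1, -0.1, -0.0]
width: 0.582
time: 17.57
tool_pos: [0.3681, 0.2655, 0.1823]
tcp_rot: [2.189, 0.076, -2.185]
wrist_force: [0.1, 0.4, 0.5]
width: 0.586
tcp [0.3681 0.2655 0.1823] jaw -1.503 width 49.813138534300904 t 17.5667 q6 2.0726793936301475
[277. 186.] 1711 (array([367.5, 272.2]), array([21.9, 59.7]), 0.071) top 0.0304 hump (array([367.5, 272.1]), array([21.5, 33.9]), 0.07) sat 11.0 | move [-0.6  6.7] spin 0.003
```

View pics/w11.png

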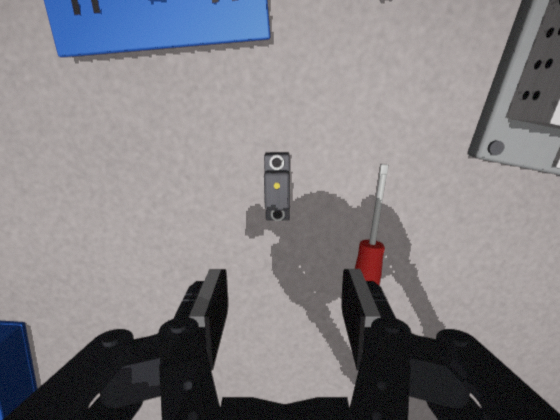

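The close crop shows a dark cap at (277,186), arch down, 22x60 mm. I'll grasp it.

```bash
python3 -m creep '[[105,[-0.6,6.7,-15],0],[105,[0,0,-30],0],[105,[0,0,-35],0],[105,[0,0,-35],0],[105,[0,0,-30],0],[105,[0,0,-20],0],[105,[0,0,-8],0],[105,[0,0,0],0]]' 60
python3 -m creep '[[105,[0,0,-3],0],[105,[0,0,0],0],[105,[0,0,0],0],[255,[0,0,0],0],[255,[0,0,0],0],[255,[0,0,0],0],[255,[0,0,0],0],[255,[0,0,0],0]]' 60
```

```text
time: 18.28
tool_pos: [0.3654, 0.2712, 0.0066]
tcp_rot: [2.182, 0.073, -2.189]
wrist_force: [-0.2, 1.6, 0.8]
width: 0.591
time: 18.95
tool_pos: [0.3675, 0.2727, 0.0063]
tcp_rot: [2.189, 0.077, -2.185]
wrist_force: [-0.4, -1.0, 6.0]
width: 0.248
```

```bash
python3 -m creep '[[255,[0,0,10],0],[255,[0,0,25],0],[255,[0,0,35],0],[255,[0,0,35],0],[255,[7,-14,15],0.115],[255,[14,-28.3,0],0.115],[255,[14,-28.3,0],0.115],[255,[14,-28.3,0],0.115]]' 60
python3 -m creep '[[255,[14,-28.3,0],0.115],[255,[14,-28.3,0],0.115],[255,[14,-28.3,0],0.115],[255,[14,-28.3,0],0.115],[255,[7,-14,0],0.115],[255,[0,0,0],0.115],[255,[0,0,0],0.115],[255,[0,0,0],0.115]]' 60
python3 - <<'E'
from h import *
s=read_state(); M=R.from_rotvec(s['tcp_rot']).as_matrix(); print(s['tool_pos'],s['time'],np.arctan2(M[1,1],M[0,1]),s['q'][5],s['width']*85)
snap('wrist','w12')
E
```

```text
time: 19.62
tool_pos: [0.4155, 0.1732, 0.1263]
tcp_rot: [1.923, 0.524, -1.92]
wrist_force: [0.6, -0.4, -1.8]
width: 0.241
time: 20.28
tool_pos: [0.4778, 0.0463, 0.1252]
tcp_rot: [1.298, 1.15, -1.299]
wrist_force: [0.2, 0.1, -0.7]
width: 0.246
[0.47775214 0.04627366 0.12522968] 20.2833 -0.12173452407834481 0.16631754230285004 20.874309135228014
```

View pics/w12.png

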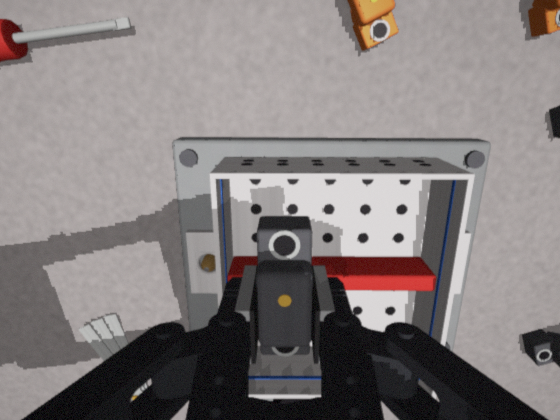

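```bash
python3 -m creep '[[255,[0.8,0.3,-15],0],[255,[0,0,-25],0],[255,[0,0,-25],0],[255,[0,0,-15],0],[255,[0,0,-8],0],[255,[0,0,-4],0],[255,[0,0,0],0],[255,[0,0,0],0]]' 60
python3 - <<'E'
from h import *
s=read_state(); print(s['tool_pos'],s['time'],s['wrist_force'],s['width']*85)
E
```

```text
time: 21.0
tool_pos: [0.4797, 0.0473, 0.034]
tcp_rot: [1.302, 1.146, -1.301]
wrist_force: [1.7, 0.1, -1.0]
width: 0.244
[0.47969541 0.0473417  0.0339733 ] 21.0 [ 1.68319614  0.10260373 -1.03069888] 20.703426953774276
```

```bash
python3 -m creep '[[255,[0,0,-4.5],0],[255,[0,0,0],0],[255,[0,0,0],0],[145,[0,0,0],0],[145,[0,0,0],0],[145,[0,0,0],0],[145,[0,0,10],0],[145,[0,0,30],0]]' 60
python3 -m creep '[[145,[0,0,35],0],[145,[0,0,35],0],[145,[0,0,35],0],[145,[0,0,25],0],[105,[0,0,0],0],[105,[0,0,0],0],[105,[0,0,0],0],[105,[0,0,0],0]]' 60
python3 - <<'E'
from h import *
s=read_state(); print(s['tool_pos'],s['time'],s['width']*85)
snap('wrist','w13'); snap('scene','s13'); z=load('s13');w=cloud(z);zz=w[...,2]
m=((zz>.008)&(zz<.045)&(w[...,0]>.33)&(w[...,0]<.8)&(w[...,1]>-.3)&(w[...,1]<.3)).astype(np.uint8)
n,l,s,c=cv2.connectedComponentsWithStats(m,connectivity=4)
for i in range(1,n):
    if 100<s[i,4]<400: print(c[i].round(),rect(w[l==i]))
E
```

```text
time: 21.67
tool_pos: [0.4743, 0.047, 0.0653]
tcp_rot: [1.296, 1.154, -1.31]
wrist_force: [-0.4, -1.2, -0.0]
width: 0.428
time: 22.33
tool_pos: [0.4774, 0.0472, 0.197]
tcp_rot: [1.299, 1.149, -1.304]
wrist_force: [0.3, -0.1, -0.4]
width: 0.591
[0.47740175 0.0472042  0.19695611] 22.3333 50.26149927686796
[248. 138.] (array([ 367.8, -241.6]), array([23. , 60.6]), 0.283)
[208. 257.] (array([ 702.6, -102.8]), array([22.5, 61.9]), 0.255)
[351. 269.] (array([545.1, 178. ]), array([23. , 59.6]), -1.218)
[403. 289.] (array([531.6, 294. ]), array([14. , 89.1]), 0.033)
[239. 286.] (array([721.6,   1.1]), array([26.4, 28.3]), 0.547)
[277. 305.] (array([705.8,  89.9]), array([22.4, 59.7]), 0.276)
[321. 309.] (array([661.4, 172.7]), array([23.7, 59.3]), -1.357)
```

View pics/w13.png

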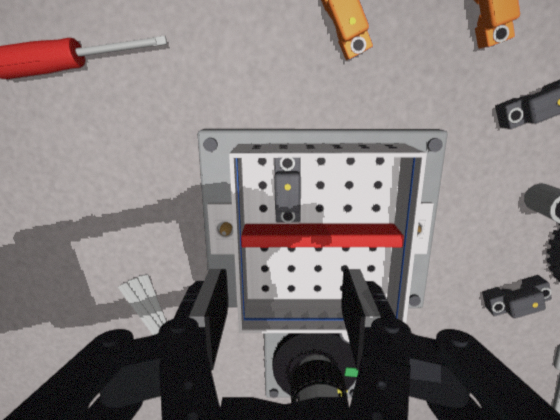

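Cap 1 lies in the left part of the upper bay at (288,188). Next is the dark cap near (706,90), scene (277,305).

```bash
python3 -m creep '[[105,[25,4,0],-0.118],[105,[34,5.5,0],-0.118],[105,[34,5.5,0],-0.118],[105,[34,5.5,0],-0.118],[105,[34,5.5,0],-0.118],[105,[34,5.5,0],-0.118],[105,[22,4,0],-0.118],[105,[10,2,-12],-0.118]]' 60
python3 -m creep '[[105,[0,0,0],-0.118],[105,[0,0,0],-0.118],[105,[0,0,0],0],[105,[0,0,0],0],[105,[0,0,0],0],[105,[0,0,0],0],[105,[0,0,0],0],[105,[0,0,0],0]]' 60
python3 cap.py w14 705 90
```

```text
time: 23.1
tool_pos: [0.7099, 0.0853, 0.187]
tcp_rot: [1.948, 0.491, -1.941]
wrist_force: [0.5, -0.2, 0.8]
width: 0.589
time: 23.77
tool_pos: [0.7059, 0.0847, 0.1869]
tcp_rot: [2.08, 0.278, -2.079]
wrist_force: [-0.2, 0.6, 0.4]
width: 0.589
tcp [0.7059 0.0847 0.1869] jaw -1.305 width 50.05222779636026 t 23.7667 q6 1.3895779328056992
[303.  92.] 663 (array([788.3,  90.3]), array([ 7.7, 83. ]), 1.57) top 0.0356 hump (array([788.3,  90.3]), array([ 7.6, 83. ]), 1.57) sat 176.0 | move [82.4  5.6] spin 1.304
[279. 185.] 1675 (array([703.8,  89.2]), array([22.1, 60.4]), 0.27) top 0.0304 hump (array([704.4,  89.5]), array([21.8, 33. ]), 0.271) sat 10.0 | move [-2.1  4.5] spin 0.004
[374. 197.] 618 (array([718.5,   7.4]), array([12.4, 26.8]), 0.173) top 0.0388 hump (array([718.5,   7.4]), array([12.4, 26.6]), 0.155) sat 5.0 | move [ 12.6 -77.3] spin -0.093
[195. 210.] 912 (array([663.2, 156.7]), array([22.2, 28.9]), -1.359) top 0.0301 hump (array([662. , 162.7]), array([15.6, 21.8]), 0.258) sat 162.0 | move [-42.7  72. ] spin 1.517
[277. 272.] 214 (array([621.6,  68. ]), array([ 7.6, 21.7]), -1.38) top 0.0201 hump None sat 5.0 | move [-84.3 -16.7] spin 1.496
```

View pics/w14.png

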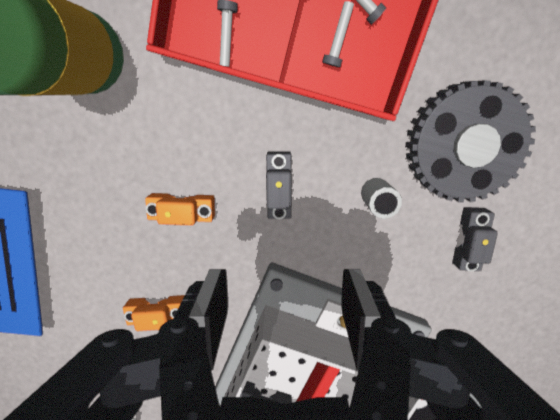

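```bash
python3 -m creep '[[105,[-1.8,4.6,-15],0],[105,[0,0,-30],0],[105,[0,0,-37],0],[105,[0,0,-37],0],[105,[0,0,-34],0],[105,[0,0,-20],0],[105,[0,0,-7],0],[105,[0,0,0],0]]' 60
python3 -m creep '[[105,[0,0,-2],0],[105,[0,0,0],0],[105,[0,0,0],0],[255,[0,0,0],0],[255,[0,0,0],0],[255,[0,0,0],0],[255,[0,0,0],0],[255,[0,0,0],0]]' 60
```

```text
time: 24.48
tool_pos: [0.7019, 0.0891, 0.0038]
tcp_rot: [2.075, 0.278, -2.085]
wrist_force: [-1.2, 0.4, 0.4]
width: 0.584
time: 25.15
tool_pos: [0.7053, 0.0894, 0.0063]
tcp_rot: [2.083, 0.277, -2.077]
wrist_force: [-1.1, 0.5, 6.6]
width: 0.244
```

```bash
python3 -m creep '[[255,[0,0,10],0],[255,[0,0,25],0],[255,[0,0,35],0],[255,[0,0,35],0],[255,[-12,-4,15],0.118],[255,[-26,-8,0],0.118],[255,[-30,-9,0],0.118],[255,[-30,-9,0],0.118]]' 60
python3 -m creep '[[255,[-30,-9,0],0.118],[255,[-26,-8,0],0.118],[255,[-13,-3,0],0.118],[255,[0,0,0],0.118],[255,[0,0,0],0.118],[255,[0,0,0],0.118],[255,[0,0,0],0],[255,[0,0,0],0]]' 60
python3 - <<'E'
from h import *
s=read_state(); M=R.from_rotvec(s['tcp_rot']).as_matrix(); print(s['tool_pos'],s['time'],np.arctan2(M[1,1],M[0,1]),s['q'][5],s['width']*85)
snap('wrist','w15')
E
```

```text
time: 25.82
tool_pos: [0.605, 0.0591, 0.1251]
tcp_rot: [1.788, 0.696, -1.787]
wrist_force: [-0.6, 0.8, -1.2]
width: 0.242
time: 26.48
tool_pos: [0.5366, 0.0393, 0.1245]
tcp_rot: [1.303, 1.146, -1.304]
wrist_force: [0.8, -0.2, -1.4]
width: 0.242
[0.53664887 0.03931946 0.12454613] 26.4833 -0.1292382917761572 0.15609706379802316 20.55568894348638
```

View pics/w15.png

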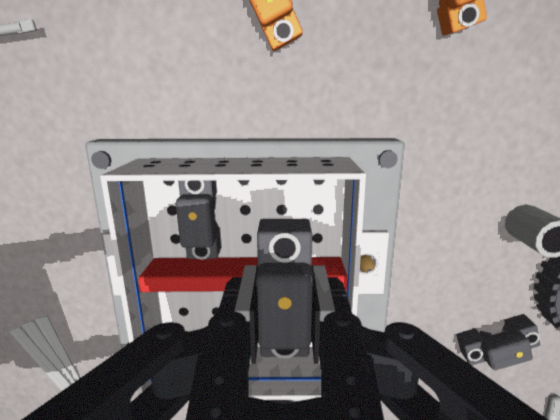

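Holding well and level. Lowering it into slot P1 (dx +1.8, z to ~29.5).

```bash
python3 -m creep '[[255,[1.8,0,-15],0],[255,[0,0,-25],0],[255,[0,0,-25],0],[255,[0,0,-15],0],[255,[0,0,-8],0],[255,[0,0,-4],0],[255,[0,0,-3],0],[255,[0,0,0],0]]' 60
python3 -m creep '[[255,[0,0,0],0],[255,[0,0,0],0],[145,[0,0,0],0],[145,[0,0,0],0],[145,[0,0,0],0],[145,[0,0,10],0],[145,[0,0,30],0],[145,[0,0,35],0]]' 60
python3 -m creep '[[105,[0,-30,35],-0.1],[105,[4,-33,35],-0.12],[105,[24,-26,30],-0.12],[105,[30,-20,0],-0.12],[105,[30,-15,0],-0.12],[105,[30,-15,0],-0.12],[105,[30,-10,0],-0.12],[105,[16,0,0],-0.12]]' 60
python3 -m creep '[[105,[0,0,0],-0.12],[105,[0,0,0],-0.12],[105,[0,0,0],0],[105,[0,0,0],0],[105,[0,0,0],0],[105,[0,0,0],0],[105,[0,0,0],0],[105,[0,0,0],0]]' 60
python3 cap.py w16 703 -103
```

```text
time: 27.2
tool_pos: [0.5395, 0.0394, 0.03]
tcp_rot: [1.302, 1.146, -1.301]
wrist_force: [-0.9, -0.4, -1.8]
width: 0.242
time: 27.87
tool_pos: [0.5363, 0.0393, 0.1034]
tcp_rot: [1.298, 1.151, -1.306]
wrist_force: [0.8, -0.1, -0.4]
width: 0.429
time: 28.53
tool_pos: [0.7027, -0.1022, 0.1944]
tcp_rot: [1.945, 0.491, -1.94]
wrist_force: [-0.2, 0.1, 0.2]
width: 0.59
time: 29.2
tool_pos: [0.6998, -0.0995, 0.1937]
tcp_rot: [2.08, 0.278, -2.079]
wrist_force: [-0.3, 0.6, 0.1]
width: 0.583
tcp [ 0.6998 -0.0995  0.1937] jaw -1.305 width 49.57833971533889 t 29.2 q6 1.1285147501560018
[272. 106.] 4778 (array([761. , -72.5]), array([49.9, 93.6]), -1.234) top 0.0299 hump (array([773.5, -58.2]), array([31.3, 39.1]), 1.53) sat 10.0 | move [61.2 27. ] spin -1.5
[289. 183.] 1599 (array([ 701.2, -103.9]), array([22. , 60.1]), 0.229) top 0.0304 hump (array([ 701.5, -103.8]), array([21.9, 33.6]), 0.229) sat 10.0 | move [ 1.4 -4.4] spin -0.037
```

View pics/w16.png

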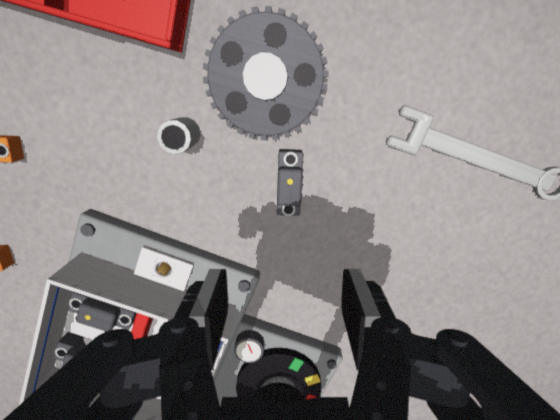

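Cap B at (289,183) confirmed dark, 22x60. Grasping.

```bash
python3 -m creep '[[105,[1.5,-4.4,-15],-0.037],[105,[0,0,-30],0],[105,[0,0,-38],0],[105,[0,0,-38],0],[105,[0,0,-36],0],[105,[0,0,-22],0],[105,[0,0,-8],0],[105,[0,0,0],0]]' 60
python3 -m creep '[[105,[0,0,-2],0],[105,[0,0,0],0],[105,[0,0,0],0],[255,[0,0,0],0],[255,[0,0,0],0],[255,[0,0,0],0],[255,[0,0,0],0],[255,[0,0,0],0]]' 60
```

```text
time: 29.92
tool_pos: [0.6989, -0.1035, 0.0031]
tcp_rot: [2.095, 0.243, -2.107]
wrist_force: [-0.2, -0.2, -1.4]
width: 0.586
time: 30.58
tool_pos: [0.7027, -0.1043, 0.0062]
tcp_rot: [2.103, 0.239, -2.098]
wrist_force: [-0.7, 0.5, 6.4]
width: 0.245
```

```bash
python3 -m creep '[[255,[0,0,10],0],[255,[0,0,25],0],[255,[0,0,35],0],[255,[0,0,35],0],[255,[-13,5,15],0.121],[255,[-27,9,0],0.121],[255,[-31,11,0],0.122],[255,[-31,11,0],0.122]]' 60
python3 -m creep '[[255,[-31,11,0],0.122],[255,[-27,10,0],0.122],[255,[-14,5,0],0.122],[255,[0,0,0],0.122],[255,[0,0,0],0.122],[255,[0,0,0],0.122],[255,[0,0,0],0],[255,[0,0,0],0]]' 60
python3 - <<'E'
from h import *
s=read_state(); M=R.from_rotvec(s['tcp_rot']).as_matrix(); print(s['tool_pos'],s['time'],np.arctan2(M[1,1],M[0,1]),s['q'][5],s['width']*85)
snap('wrist','w17')
E
```

```text
time: 31.25
tool_pos: [0.5984, -0.0678, 0.1249]
tcp_rot: [1.803, 0.678, -1.803]
wrist_force: [-0.4, 0.7, -0.8]
width: 0.246
time: 31.92
tool_pos: [0.527, -0.0419, 0.1244]
tcp_rot: [1.303, 1.146, -1.303]
wrist_force: [0.2, 0.6, -1.7]
width: 0.249
[ 0.52700541 -0.04194471  0.12442674] 31.9167 -0.12827567198943043 0.0017577872945149457 21.14359596144877
```

View pics/w17.png

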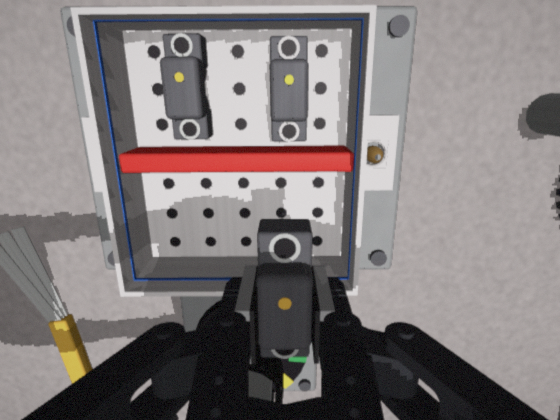

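```bash
python3 -m creep '[[255,[1.2,-0.3,-15],0],[255,[0,0,-25],0],[255,[0,0,-25],0],[255,[0,0,-15],0],[255,[0,0,-8],0],[255,[0,0,-4],0],[255,[0,0,-3],0],[255,[0,0,0],0]]' 60
python3 -m creep '[[255,[0,0,0],0],[255,[0,0,0],0],[145,[0,0,0],0],[145,[0,0,0],0],[145,[0,0,0],0],[145,[0,0,10],0],[145,[0,0,30],0],[145,[0,0,35],0]]' 60
python3 -m creep '[[105,[0,0,35],-0.1],[105,[-10,-15,35],-0.12],[105,[-24,-28,20],-0.12],[105,[-24,-32,0],-0.12],[105,[-24,-32,0],-0.12],[105,[-24,-32,0],-0.12],[105,[-24,-30,0],-0.12],[105,[-24,-28,0],-0.12]]' 60
python3 -m creep '[[105,[-6,0,0],-0.12],[105,[0,0,0],-0.1],[105,[0,0,0],0],[105,[0,0,0],0],[105,[0,0,0],0],[105,[0,0,0],0],[105,[0,0,0],0],[105,[0,0,0],0]]' 60
python3 cap.py w18 368 -241
```

```text
time: 32.63
tool_pos: [0.5293, -0.0424, 0.0299]
tcp_rot: [1.302, 1.146, -1.301]
wrist_force: [0.2, -0.1, -1.2]
width: 0.241
time: 33.3
tool_pos: [0.5261, -0.042, 0.1033]
tcp_rot: [1.298, 1.152, -1.305]
wrist_force: [0.6, -0.2, -0.5]
width: 0.433
time: 33.97
tool_pos: [0.3736, -0.2405, 0.1955]
tcp_rot: [1.942, 0.494, -1.939]
wrist_force: [1.1, -0.8, -0.5]
width: 0.582
time: 34.63
tool_pos: [0.3691, -0.2388, 0.1943]
tcp_rot: [2.067, 0.299, -2.067]
wrist_force: [0.2, 0.4, 0.3]
width: 0.58
tcp [ 0.3691 -0.2388  0.1943] jaw -1.283 width 49.27130630758502 t 34.6333 q6 0.6523147204025205
[250.  97.] 560 (array([ 436.9, -186.5]), array([25.1, 25.4]), 1.441) top 0.0241 hump (array([ 433.8, -188.8]), array([7.3, 9.5]), -1.514) sat 4.0 | move [67.8 52.3] spin 1.153
[288. 187.] 1558 (array([ 366.2, -243. ]), array([21.6, 59.8]), 0.281) top 0.0305 hump (array([ 366.7, -242.9]), array([21.3, 33.1]), 0.281) sat 11.0 | move [-2.9 -4.2] spin -0.007
[224. 212.] 1036 (array([ 324.8, -190.7]), array([16.3, 64.5]), 1.566) top 0.0127 hump None sat 150.0 | move [-44.3  48.1] spin 1.278
```

View pics/w18.png

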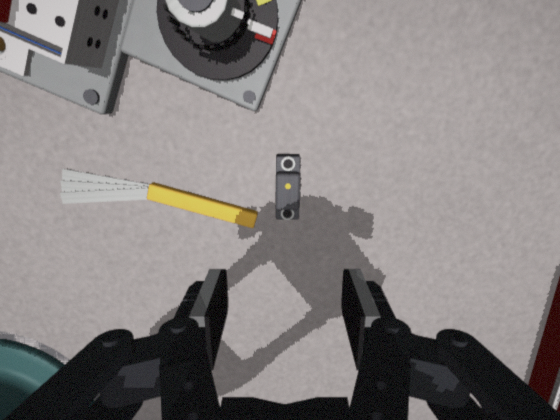

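```bash
python3 -m creep '[[125,[-2.6,-4.1,-15],-0.005],[125,[0,0,-30],0],[125,[0,0,-38],0],[125,[0,0,-38],0],[125,[0,0,-36],0],[125,[0,0,-22],0],[125,[0,0,-7],0],[125,[0,0,0],0]]' 60
python3 -m creep '[[125,[0,0,-2],0],[125,[0,0,0],0],[125,[0,0,0],0],[255,[0,0,0],0],[255,[0,0,0],0],[255,[0,0,0],0],[255,[0,0,0],0],[255,[0,0,0],0]]' 60
```

```text
time: 35.35
tool_pos: [0.3645, -0.2418, 0.0062]
tcp_rot: [2.068, 0.297, -2.076]
wrist_force: [-0.5, -0.2, 0.5]
width: 0.51
time: 36.02
tool_pos: [0.3674, -0.244, 0.0078]
tcp_rot: [2.072, 0.291, -2.068]
wrist_force: [-0.7, 0.9, 6.3]
width: 0.243
```

```bash
python3 -m creep '[[255,[0,0,10],0],[255,[0,0,25],0],[255,[0,0,35],0],[255,[0,0,35],0],[255,[5,10,13],0.116],[255,[12,26,0],0.116],[255,[15,31,0],0.116],[255,[15,31,0],0.116]]' 60
python3 -m creep '[[255,[15,31,0],0.116],[255,[15,31,0],0.116],[255,[14,29,0],0.116],[255,[10.5,20,0],0.116],[255,[0,0,0],0.116],[255,[0,0,0],0.116],[255,[0,0,0],0],[255,[0,0,0],0]]' 60
python3 - <<'E'
from h import *
s=read_state(); M=R.from_rotvec(s['tcp_rot']).as_matrix(); print(s['tool_pos'],s['time'],np.arctan2(M[1,1],M[0,1]),s['q'][5],s['width']*85)
snap('wrist','w19')
E
```

```text
time: 36.68
tool_pos: [0.4136, -0.1446, 0.1257]
tcp_rot: [1.785, 0.699, -1.782]
wrist_force: [1.1, -0.3, -1.6]
width: 0.244
time: 37.35
tool_pos: [0.4674, -0.0341, 0.1245]
tcp_rot: [1.306, 1.143, -1.307]
wrist_force: [-0.3, -0.4, -2.3]
width: 0.245
[ 0.46736813 -0.03406454  0.12451021] 37.35 -0.1328525270899848 0.006998858412254201 20.866944968446763
```

View pics/w19.png

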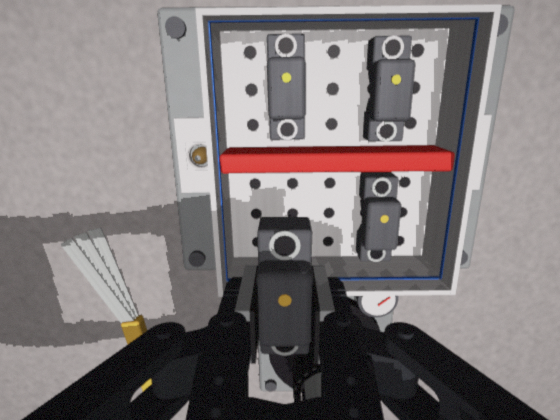

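```bash
python3 -m creep '[[255,[1.2,-0.7,-15],0],[255,[0,0,-25],0],[255,[0,0,-25],0],[255,[0,0,-15],0],[255,[0,0,-8],0],[255,[0,0,-4],0],[255,[0,0,-2],0],[255,[0,0,0],0]]' 60
python3 -m creep '[[255,[0,0,0],0],[255,[0,0,0],0],[145,[0,0,0],0],[145,[0,0,0],0],[145,[0,0,0],0],[145,[0,0,10],0],[145,[0,0,30],0],[145,[0,0,35],0]]' 60
python3 -m creep '[[105,[0,0,35],0],[105,[12,8,35],0],[105,[24,20,20],0],[105,[0,10,0],0],[105,[0,0,0],0],[105,[0,0,0],0],[105,[0,0,0],0],[105,[0,0,0],0]]' 60
python3 - <<'E'
from h import *
s=read_state(); print(s['tool_pos'],s['time'])
snap('wrist','w20');snap('scene','s20')
z=load('w20'); w=cloud(z); zz=w[...,2]; c=np.array([.5035,.0022]); y=-.124; E=np.array([[np.cos(y),np.sin(y)],[-np.sin(y),np.cos(y)]])
l=(w[...,:2]-c)@E.T
m=((abs(l[...,0])<.068)&(abs(abs(l[...,1])-.041)<.034)&(zz>.030)&(zz<.066)).astype(np.uint8)
n,lb,st,ct=cv2.connectedComponentsWithStats(m,connectivity=4)
for i in range(1,n):
    if st[i,4]>150: q=w[lb==i].copy(); q[:,:2]=l[lb==i]; print(ct[i].round(),st[i,4],rect(q),'top',np.nanpercentile(q[:,2],95))
m=(zz>.066)&(zz<.08)&(abs(l[...,0])<.09)&(abs(l[...,1])<.095); print('rim',rect(w[m]))
z=load('s20');w=cloud(z);zz=w[...,2]
m=(zz>.008)&(zz<.06)&(abs(w[...,0]-.553)<.13)&(abs(w[...,1]-.38)<.13); print('lid',rect(w[m]))
E
```

```text
time: 38.07
tool_pos: [0.4692, -0.0352, 0.0312]
tcp_rot: [1.305, 1.144, -1.305]
wrist_force: [0.8, -0.5, -1.7]
width: 0.243
time: 38.73
tool_pos: [0.4663, -0.0346, 0.1043]
tcp_rot: [1.302, 1.15, -1.309]
wrist_force: [0.9, -0.2, 0.1]
width: 0.433
time: 39.4
tool_pos: [0.5031, 0.0027, 0.1936]
tcp_rot: [1.303, 1.147, -1.307]
wrist_force: [0.0, -0.3, -0.1]
width: 0.588
[0.50313357 0.00267772 0.19357382] 39.4
[249. 141.] 2129 (array([-29.7,  41.8]), array([22.3, 59.8]), -1.558) top 0.05340840796325842
[324. 142.] 2086 (array([31.3, 40.4]), array([22.2, 59.5]), -1.566) top 0.053484582565004365
[253. 235.] 1656 (array([-28.9, -41.9]), array([22.2, 60.7]), 1.563) top 0.053433926087335507
[321. 235.] 1679 (array([ 31.2, -42.4]), array([22.1, 60.7]), 1.57) top 0.05338935887677568
rim (array([503.2,   1.6]), array([146.6, 158.6]), 1.45)
lid (array([553.4, 379.4]), array([157.9, 168.2]), -1.426)
```

View pics/w20.png

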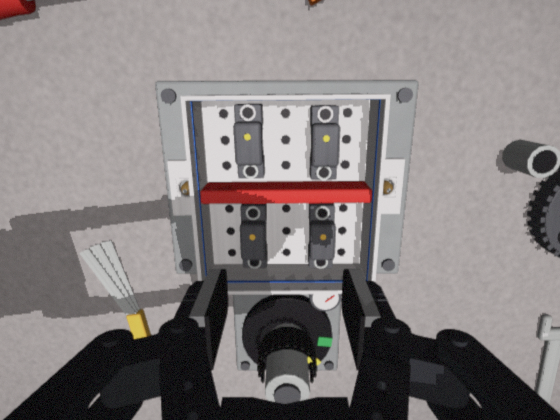

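View pics/s20.png

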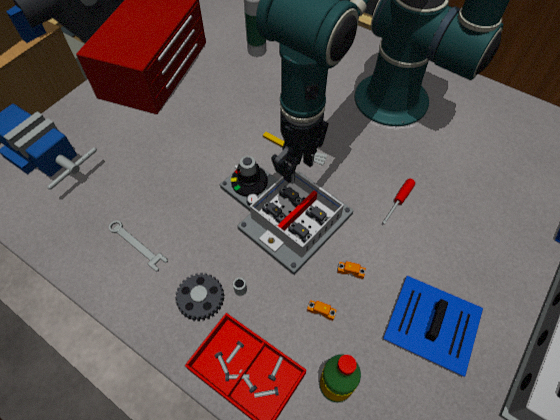

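All four caps lie flat in the tub: tops at 53 mm, one per quarter. The lid is at (434,323) in scene and is the only candidate, since the blue tray and vice are other things.

```bash
python3 -m creep '[[50,[2,20,10],-0.11],[50,[4,34,10],-0.12],[50,[5,36,10],-0.12],[50,[5,36,0],-0.12],[50,[5,36,0],-0.12],[50,[5,36,0],-0.12],[50,[5,36,0],-0.12],[50,[5,36,0],-0.12]]' 60
python3 -m creep '[[50,[5,36,0],-0.12],[50,[5,36,0],-0.12],[50,[2,27,0],-0.11],[50,[0,0,0],0],[50,[0,0,0],0],[50,[0,0,0],0],[50,[0,0,0],0],[50,[0,0,0],0]]' 60
python3 - <<'E'
from h import *
s=read_state(); t=s['tool_pos']; M=R.from_rotvec(s['tcp_rot']).as_matrix(); print(t,s['time'],np.arctan2(M[1,1],M[0,1]),s['q'],s['width']*85)
snap('wrist','w21');z=load('w21');w=cloud(z);zz=w[...,2]
near=(abs(w[...,0]-.552)<.13)&(abs(w[...,1]-.38)<.13)
for a,b in [(.010,.03),(.04,.07)]:
    m=near&(zz>a)&(zz<b); m[270:]=0; r=rect(w[m]); print(a,r,m.sum(),np.nanmedian(zz[m]),'move',r[0]-t[:2]*1000)
E
```

```text
time: 40.17
tool_pos: [0.5404, 0.2722, 0.2241]
tcp_rot: [1.946, 0.487, -1.948]
wrist_force: [-0.0, -0.1, 0.2]
width: 0.802
time: 40.83
tool_pos: [0.5528, 0.3686, 0.2247]
tcp_rot: [2.145, 0.157, -2.146]
wrist_force: [0.4, -0.2, -0.1]
width: 0.804
[0.55275356 0.36857654 0.22473459] 40.8333 -1.4242433817561746 [ 5.50723523e-01  2.48319168e-01  1.63545451e+00 -2.32805919e-04
  1.25838279e+00  1.97503861e+00] 68.37503921712076
0.01 (array([551.4, 379. ]), array([155.6, 168.5]), -1.423) 24336 0.01864909775861781 move [-1.35355575 10.42345906]
0.04 (array([552.1, 379.2]), array([17.6, 82.7]), 0.144) 1772 0.05222792205860716 move [-0.65355575 10.62345906]
```

View pics/w21.png

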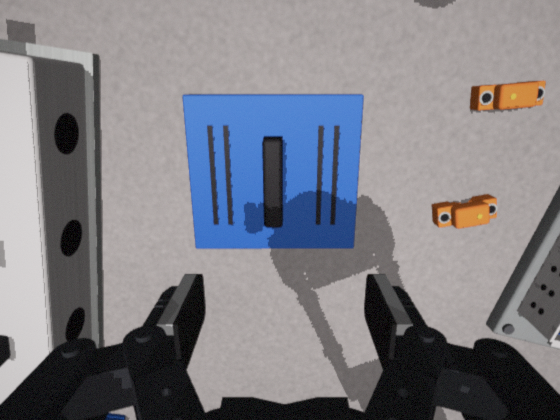

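```bash
python3 -m creep '[[80,[-1,10.5,-15],0],[80,[0,0,-30],0],[80,[0,0,-38],0],[80,[0,0,-38],0],[80,[0,0,-36],0],[80,[0,0,-26],0],[80,[0,0,-10],0],[80,[0,0,0],0]]' 90
python3 -m creep '[[80,[0,0,-6],0],[80,[0,0,0],0],[80,[0,0,0],0],[255,[0,0,0],0],[255,[0,0,0],0],[255,[0,0,0],0],[255,[0,0,0],0],[255,[0,0,0],0]]' 90
python3 -m creep '[[255,[0,0,0],0],[255,[0,0,5],0],[255,[0,0,15],0],[255,[0,0,25],0],[255,[0,0,30],0],[255,[0,0,25],0],[255,[0,0,10],0],[255,[0,0,0],0]]' 90
python3 - <<'E'
from h import *
s=read_state(); t=s['tool_pos']; M=R.from_rotvec(s['tcp_rot']).as_matrix(); print(t,s['time'],np.arctan2(M[1,1],M[0,1]),s['wrist_force'],s['width']*85)
snap('wrist','w22')
E
```

```text
time: 41.55
tool_pos: [0.5487, 0.3788, 0.0272]
tcp_rot: [2.136, 0.154, -2.151]
wrist_force: [-0.5, 0.2, 0.2]
width: 0.686
time: 42.22
tool_pos: [0.5525, 0.3809, 0.0273]
tcp_rot: [2.147, 0.159, -2.143]
wrist_force: [-1.3, -1.2, 6.3]
width: 0.193
time: 42.88
tool_pos: [0.5538, 0.3821, 0.1404]
tcp_rot: [2.153, 0.163, -2.139]
wrist_force: [0.6, 0.4, -3.0]
width: 0.192
[0.55384493 0.38206751 0.14036758] 42.8833 -1.4231982199080615 [ 0.61571359  0.356241   -2.9772691 ] 16.27798733234918
```

View pics/w22.png

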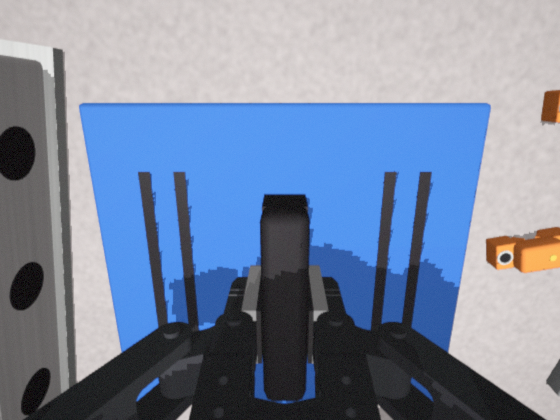

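```bash
cat > lid.py <<'E'
from h import *
import sys
s=read_state(); t=s['tool_pos']; M=R.from_rotvec(s['tcp_rot']).as_matrix(); yj=np.arctan2(M[1,1],M[0,1])
f=sys.argv[1]; snap('wrist',f); z=load(f); w=cloud(z); hsv=cv2.cvtColor(z['p'],cv2.COLOR_BGR2HSV); zz=w[...,2]
b=(hsv[...,0]>98)&(hsv[...,0]<118)&(hsv[...,1]>150)&(abs(zz-(t[2]-.008))<.01)
q=w[b]; q=q[np.isfinite(q[:,2])]; A=np.c_[q[:,:2]-q[:,:2].mean(0),np.ones(len(q))]; sl=np.linalg.lstsq(A,q[:,2],rcond=None)[0]; zp=np.median(q[:,2])
print('tcp',t.round(4),'jaw',yj,'plate z',zp.round(4),'rel',(zp-t[2]).round(4),'slope',sl[:2].round(4))
k,_=cv2.findContours(b.astype(np.uint8),cv2.RETR_EXTERNAL,cv2.CHAIN_APPROX_NONE); k=max(k,key=cv2.contourArea)[:,0]
P=np.array([ray(z,u,v,zp) for u,v in k]); a=yj+np.pi/2; E=np.array([[np.cos(a),np.sin(a)],[-np.sin(a),np.cos(a)]]); L=(P[:,:2]-t[:2])@E.T
far=L[L[:,0]>L[:,0].max()-.004]; far=far[abs(far[:,1])<.06]; 
lo=[];hi=[]
for x in np.arange(.0,.06,.01):
    g=L[abs(L[:,0]-x)<.005]; lo.append([x,g[:,1].min()]); hi.append([x,g[:,1].max()])
lo=np.array(lo);hi=np.array(hi); p1=np.polyfit(lo[:,0],lo[:,1],1);p2=np.polyfit(hi[:,0],hi[:,1],1)
fx=np.polyfit(far[:,1],far[:,0],1)
print('lid yaw rel jaw',p1[0],p2[0],-fx[0],'width',(hi-lo)[:,1].mean(),'ctr y',(hi+lo)[:,1].mean()/2,'far edge x',fx[1],'ctr x',fx[1]-.078)
E
python3 lid.py w23
```

```text
tcp [0.5525 0.3812 0.1376] jaw -1.4231934380847695 plate z 0.1289 rel -0.0087 slope [0.001 0.001]
lid yaw rel jaw -0.0026979417782701746 0.002720625952465713 -0.00047354516604753783 width 0.16514535053414983 ctr y -0.00010284079037255894 far edge x 0.07623450660722567 ctr x -0.0017654933927743338
```

```bash
python3 -m creep '[[255,[-1,-8,0],0],[255,[-2,-18,0],0],[255,[-4,-28,0],-0.05],[255,[-4,-32,0],-0.05],[255,[-4,-33,0],-0.05],[255,[-4,-33,0],-0.05],[255,[-4,-33,0],-0.05],[255,[-4,-33,0],-0.021]]' 90
python3 -m creep '[[255,[-4,-33,0],0],[255,[-4,-33,0],0],[255,[-4,-33,0],0],[255,[-4,-28,0],0],[255,[-4,-20,0],0],[255,[-1.7,-14,0],0],[255,[0,0,0],0],[255,[0,0,0],0]]' 90
python3 -m creep '[[255,[0,0,-5],0],[255,[0,0,-8],0],[255,[0,0,-5],0],[255,[0,0,0],0],[255,[0,0,0],0],[255,[0,0,0],0],[255,[0,0,0],0],[255,[0,0,0],0]]' 90
python3 lid.py w24
```

```text
time: 43.65
tool_pos: [0.5221, 0.1602, 0.1331]
tcp_rot: [-2.153, 0.137, 2.162]
wrist_force: [0.4, 0.1, -1.9]
width: 0.192
time: 44.32
tool_pos: [0.5012, 0.0009, 0.1339]
tcp_rot: [-2.152, 0.136, 2.16]
wrist_force: [0.1, 0.9, -4.1]
width: 0.193
time: 44.98
tool_pos: [0.5033, 0.0017, 0.1182]
tcp_rot: [-2.159, 0.133, 2.157]
wrist_force: [-0.3, -0.4, -2.7]
width: 0.193
tcp [0.5033 0.0017 0.1182] jaw -1.6939759758353894 plate z 0.1095 rel -0.0088 slope [-0.0011 -0.0004]
lid yaw rel jaw -0.002567404060136862 0.0001311980189470103 -0.0004772325556498232 width 0.1656918356772248 ctr y -0.0005510589106810168 far edge x 0.07629757968714167 ctr x -0.0017024203128583326
```

View pics/w24.png

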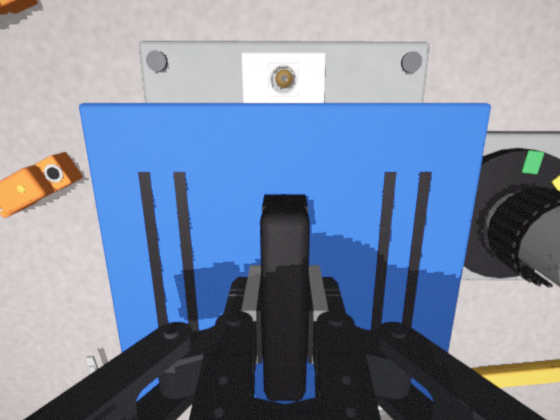

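```bash
python3 -m creep '[[255,[0.5,0.3,-5],0],[255,[0,0,-6],0],[255,[0,0,-4],0],[255,[0,0,-4],0],[255,[0,0,-4],0],[255,[0,0,-3],0],[255,[0,0,0],0],[255,[0,0,0],0]]' 90
python3 -m creep '[[255,[0,0,-2],0],[255,[0,0,-2],0],[255,[0,0,-2],0],[255,[0,0,-1],0],[255,[0,0,0],0],[255,[0,0,0],0],[255,[0,0,0],0],[255,[0,0,0],0]]' 90
python3 lid.py w25
```

```text
time: 45.7
tool_pos: [0.5033, 0.0019, 0.0915]
tcp_rot: [-2.157, 0.133, 2.158]
wrist_force: [-0.2, 0.1, -3.2]
width: 0.188
time: 46.37
tool_pos: [0.5038, 0.0019, 0.0863]
tcp_rot: [-2.158, 0.133, 2.157]
wrist_force: [-4.0, 0.4, 7.0]
width: 0.195
tcp [0.5038 0.0019 0.0863] jaw -1.694217165826606 plate z 0.0775 rel -0.0087 slope [-0.0003 -0.0001]
lid yaw rel jaw 0.005305826347689972 0.0002773366953091989 -0.00045309323147184593 width 0.165570822064622 ctr y -0.00045890146754150085 far edge x 0.07626005186491007 ctr x -0.0017399481350899304
```

```bash
python3 -m creep '[[255,[0,0,-1],0],[255,[0,0,0],0],[100,[0,0,0],0],[100,[0,0,0],0],[100,[0,0,0],0],[100,[0,0,0],0],[100,[0,0,5],0],[100,[0,0,10],0]]' 60
python3 -m creep '[[0,[0,0,25],0],[0,[0,0,35],0],[0,[0,0,35],0],[0,[0,0,25],0],[0,[0,0,0],0],[0,[0,0,0],0],[0,[0,0,0],0],[0,[0,0,0],0]]' 60
python3 - <<'E'
from h import *
s=read_state(); t=s['tool_pos']; print(t,s['time'],s['q'])
snap('wrist','w26');snap('scene','s26')
z=load('w26');w=cloud(z);zz=w[...,2];near=(abs(w[...,0]-.503)<.13)&(abs(w[...,1]-.0)<.1)
m=near&(zz>.072)&(zz<.083);print(rect(w[m]),np.nanmedian(zz[m])); q=w[m];q=q[np.isfinite(q[:,2])]
A=np.c_[q[:,:2]-q[:,:2].mean(0),np.ones(len(q))];print('slope',np.linalg.lstsq(A,q[:,2],rcond=None)[0])
E
```

```text
time: 47.08
tool_pos: [0.5022, 0.0019, 0.0979]
tcp_rot: [-2.154, 0.133, 2.161]
wrist_force: [0.3, -0.2, 0.3]
width: 0.606
time: 47.75
tool_pos: [0.5023, 0.0019, 0.2174]
tcp_rot: [-2.155, 0.133, 2.161]
wrist_force: [-0.4, -0.0, -0.6]
width: 1.007
[0.50231598 0.00193292 0.2173797 ] 47.75 [-4.57216393e-02 -5.43175967e-02  1.97982767e+00 -3.18491950e-05
  1.21886051e+00  1.64848851e+00]
(array([502.3,   1.7]), array([155.6, 168.3]), 1.448) 0.07762159939620283
slope [ 1.52123437e-04 -5.49551171e-05  7.76228197e-02]
```

View pics/w26.png

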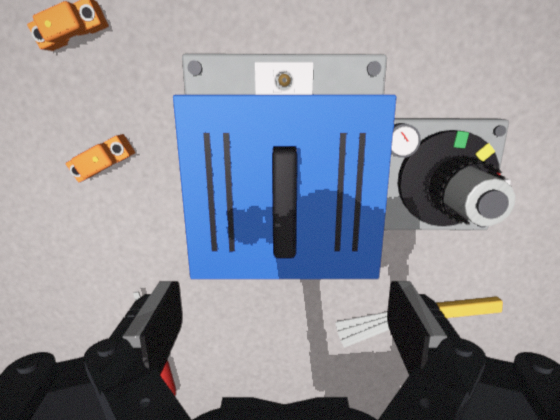

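View pics/s26.png

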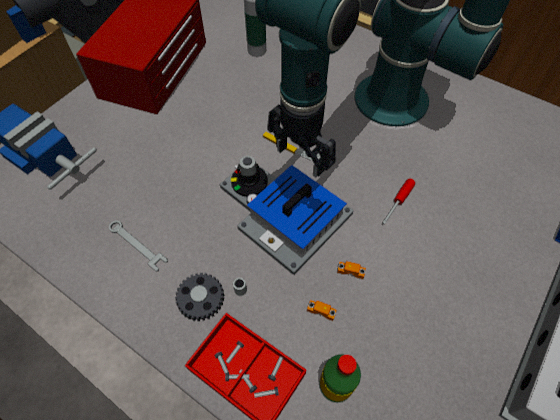

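The lid is home: flat and level, plate top at 77.6 mm. The collar still stands at red. Next I'll turn the collar to green.

```bash
python3 -m creep '[[55,[-2,-20,0],0],[55,[-4,-35,0],0],[55,[-4,-38,0],0],[55,[-4,-35,0],0],[55,[-3,-26,0],0],[55,[0,0,0],0],[55,[0,0,0],0],[55,[0,0,0],0]]' 40
python3 - <<'E'
from h import *
s=read_state(); t=s['tool_pos']; print(t,s['time'],s['width']*85)
snap('wrist','w27');z=load('w27');w=cloud(z)
m=(abs(w[...,2]-.104)<.008)&(abs(w[...,0]-.486)<.05)&(abs(w[...,1]+.15)<.05); print(rect(w[m]))
E
```

```text
time: 48.52
tool_pos: [0.486, -0.1516, 0.2178]
tcp_rot: [-2.155, 0.133, 2.159]
wrist_force: [-0.3, 0.3, 0.3]
width: 0.786
[ 0.4859526  -0.15159688  0.21778414] 48.5167 66.83625147921335
(array([ 484.7, -151.6]), array([36.8, 37.1]), 0.778)
```

View pics/w27.png

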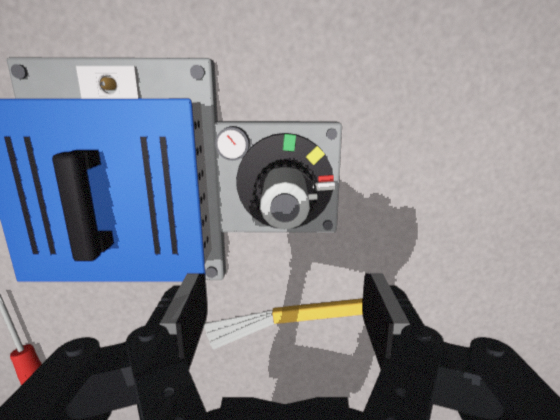

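The barrel is centred and the pointer at (325,187) is at red. Descending and gripping.

```bash
python3 -m creep '[[55,[-0.4,-0.1,-15],0],[55,[0,0,-30],0],[55,[0,0,-35],0],[55,[0,0,-35],0],[55,[0,0,-30],0],[55,[0,0,-18],0],[55,[0,0,-8],0],[55,[0,0,0],0]]' 40
python3 -m creep '[[55,[0,0,0],0],[200,[0,0,0],0],[200,[0,0,0],0],[200,[0,0,0],0],[200,[0,0,0],0],[200,[0,0,0],0],[200,[0,0,0],0],[200,[0,0,0],0]]' 40
```

```text
time: 49.23
tool_pos: [0.4843, -0.1503, 0.0455]
tcp_rot: [-2.153, 0.13, 2.163]
wrist_force: [0.1, 0.2, 0.3]
width: 0.78
time: 49.9
tool_pos: [0.488, -0.1519, 0.0501]
tcp_rot: [-2.161, 0.133, 2.153]
wrist_force: [0.3, 6.0, 6.3]
width: 0.596
```

```bash
python3 -m creep '[[200,[0,0,0],0.12],[200,[0,0,0],0.12],[200,[0,0,0],0.12],[200,[0,0,0],0.12],[200,[0,0,0],0.12],[200,[0,0,0],0.12],[200,[0,0,0],0.12],[200,[0,0,0],0.12]]' 40
python3 -m creep '[[200,[0,0,0],0.12],[200,[0,0,0],0.12],[200,[0,0,0],0.12],[200,[0,0,0],0.09],[200,[0,0,0],0],[200,[0,0,0],0],[60,[0,0,0],0],[60,[0,0,0],0]]' 40
python3 -m creep '[[60,[0,0,0],0],[60,[0,0,5],0],[60,[0,0,20],0],[60,[0,0,30],0],[60,[0,0,35],0],[60,[0,0,35],0],[60,[0,0,30],0],[60,[0,0,20],0]]'
python3 -m creep '[[60,[-20,-20,0],0],[60,[-20,-30,0],0],[60,[-10,-30,0],0],[60,[0,-20,0],0],[60,[0,0,0],0],[60,[0,0,0],0],[60,[0,0,0],0],[60,[0,0,0],0]]'
python3 - <<'E'
from h import *
s=read_state(); print(s['tool_pos'],s['time'])
snap('wrist','w28');snap('scene','s28');z=load('s28')
cv2.imwrite('pics/v28.png',cv2.resize(z['p'][140:280,210:360],None,fx=5,fy=4.2,interpolation=cv2.INTER_CUBIC))
w=cloud(z);zz=w[...,2]
m=(abs(zz-.078)<.006)&(abs(w[...,0]-.505)<.1)&(w[...,1]>-.105)&(w[...,1]<.12);print('lid',rect(w[m]),np.nanmedian(zz[m]))
z=load('w28');w=cloud(z); print('view centre',ray(z,280,210,.05))
E
```

```text
time: 50.57
tool_pos: [0.4869, -0.1491, 0.05]
tcp_rot: [1.728, 0.775, -1.722]
wrist_force: [-2.9, 16.4, 13.6]
width: 0.597
time: 51.23
tool_pos: [0.487, -0.1525, 0.0491]
tcp_rot: [1.415, 1.059, -1.413]
wrist_force: [-0.3, -0.1, 0.3]
width: 0.767
time: 51.9
tool_pos: [0.4876, -0.1533, 0.2273]
tcp_rot: [1.417, 1.056, -1.412]
wrist_force: [1.4, 0.4, 0.1]
width: 0.763
time: 52.57
tool_pos: [0.4362, -0.2515, 0.2228]
tcp_rot: [1.415, 1.062, -1.415]
wrist_force: [0.7, -0.0, -0.1]
width: 0.762
[ 0.43616154 -0.25151949  0.22278326] 52.5667
lid (array([504.8,   2.2]), array([159.1, 168.8]), 1.448) 0.07714550010557264
view centre [ 0.4255379  -0.27243424  0.05      ]
```

View pics/v28.png

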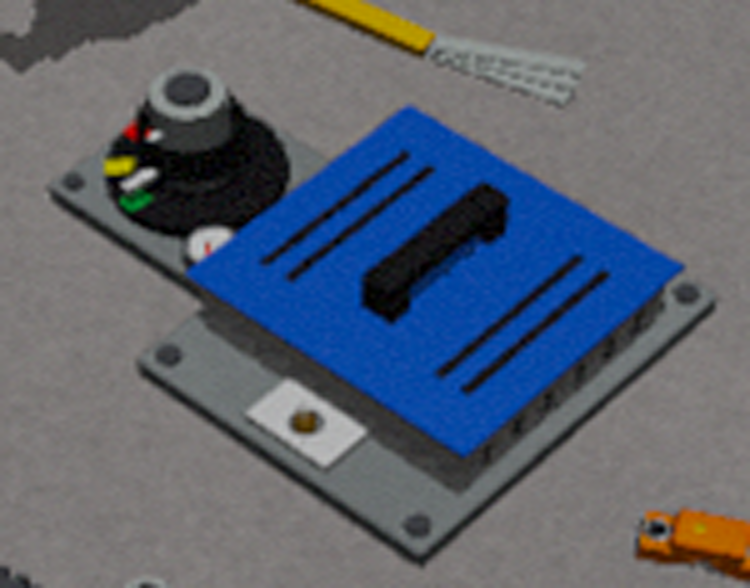

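View pics/w28.png

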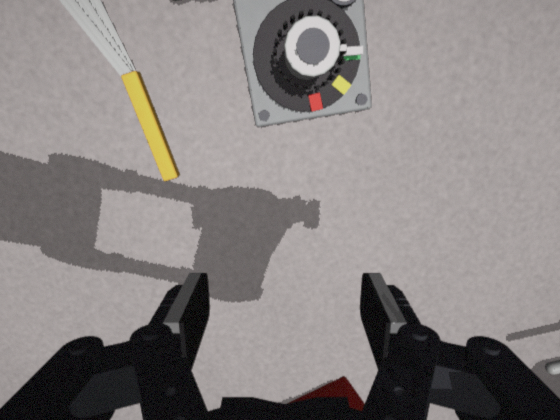

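View pics/s28.png

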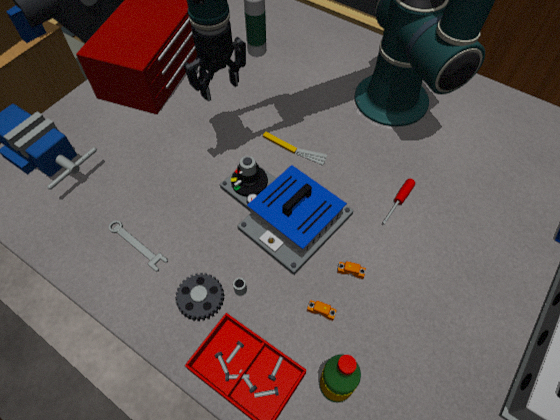

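```bash
python3 - <<'E'
from h import *
z=load('w28'); w=cloud(z); hsv=cv2.cvtColor(z['p'],cv2.COLOR_BGR2HSV); zz=w[...,2]
t=(zz>.1)&(zz<.112)&(np.hypot(w[...,0]-.486,w[...,1]+.15)<.04); r=rect(w[t]); c=r[0]/1000; print('barrel',r)
near=np.hypot(w[...,0]-.486,w[...,1]+.15)<.05
S=hsv[...,1];H=hsv[...,0];V=hsv[...,2]
for n,m in dict(red=near&(S>150)&((H<8)|(H>172)),yel=near&(S>120)&(H>22)&(H<38),grn=near&(S>120)&(H>45)&(H<90),ptr=near&(S<40)&(V>190)&(zz>.03)&(zz<.06)).items():
    q=w[m]; q=q[np.isfinite(q[:,2])]; q=q[np.hypot(*(q[:,:2]-c).T)>.026]; a=q[:,:2].mean(0)-c; print(n,len(q),q.mean(0).round(4),'ang',np.arctan2(a[1],a[0]).round(3))
E
```

```text
barrel (array([ 484.4, -152.1]), array([36.8, 37. ]), -1.551)
red 174 [ 0.4822 -0.1895  0.0325] ang -1.631
yel 77 [ 0.5066 -0.1827  0.0326] ang -0.942
grn 38 [ 0.5207 -0.1638  0.0327] ang -0.313
ptr 117 [ 0.5209 -0.1595  0.051 ] ang -0.199
```

The pointer stands at -0.20 rad. Green should be at -0.23 (red mark + 1.4), so the collar is home. The lid is flat at z = 77 mm and the robot is clear of everything, so I'm handing in.

```bash
python3 -c "
from workcell import finish_job,read_state
print(read_state()['time']); print(finish_job())"
```

```text
52.6667
the job is handed in; nothing more can be done
None
```

The job is handed in at 52.7 s, and as far as my camera checks show every step is met. The hand-in itself reports no verdict.

**What I did:** I turned the collar from green to red and docked the tub on both pegs. All four dark caps went into it, then the lid went home with the air still shut, and last I turned the collar to green. The orange look-alikes were left alone.

**Last checks:**
- **Collar:** the pointer measured about 1.43 rad from the red mark (target 1.4 ± 0.12). The green mark was partly hidden, so I placed it from red.
- **Tub:** flat, with its far peg showing in the hole and its yaw within 0.01 rad of the unit. Its centre was about 1–2 mm from the unit's measured centre, about as good as the camera calibration.
- **Caps:** two per bay, tops at 53 mm above the bench, so they lie on the tub floor below the fill line. I checked this before the lid went on.
- **Lid:** level, plate top at about 77.5 mm against 78 expected, and about 1 mm from the tub's centre by the wrist camera.
- **Bystanders:** they looked unmoved in the last scene picture; I did not re-measure them by number.

**Disagreement:** the scene and wrist cameras differed by 2–3 mm throughout. I went by the wrist camera and by contact when gripping. No knock or grip slip was noticed.

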